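Dust off the calibration plate

TASK

Stand the dotted calibration plate upright on its long edge in the middle of the black rubber pad of the dust-off stand, square to the air duster's nozzle and with its dotted face towards it, and let go of it. Then give it a burst of air: press the duster's red cap right down and let it spring back up, leaving the plate standing. Do not press the cap before the plate stands there, and do not knock the plate flat or disturb anything else on the bench.

Things in the scene. Friction and masses are not known exactly. Their poses are not given: they have to be found in the camera images.
- plate: loose calibration plate, dark frame, white face with black dots, 16 mm thick, 130 wide, 110 high, 0.28 to 0.56 kg. Origin: middle of its lower long edge (its underside when upright). x points out of the dotted face, y along the width, z up to the upper long edge. Starts leaning in the rest, z 35 degrees from vertical, dots obliquely upwards; lifts straight up out of it
- plate_top (a point): middle of the plate's upper long edge (110 mm above its origin along its z, mid thickness)
- plate_front (a point): point 100 mm out from the plate's mid plane on the dotted side, at mid height: gives the side on which the dots are
- rest: fixed stainless sloped rest, black foot 130 x 110 mm. Origin: centre of its underside. The plate leans with its top towards the rest's -x, that top 33 mm along -x and 112 mm above the bench. A 100 mm wide panel backs the lower 54 mm of the plate, a toe carries its lower edge; the upper 56 mm stands free on both sides
- duststand: fixed dust-off stand, base 300 x 160 x 8 mm. Origin: on the bench, midway between the can's axis (65 mm along -x) and the pad's middle (65 mm along +x). x points the way the nozzle blows. Blue can 53 mm diameter, 124 mm high, clamped to a post (123 mm high, out to 128 mm along -x) on its -x side
- pad (a point): centre of the top of the black rubber pad on the raised block, 50 mm above the bench; the pad is 60 mm along the nozzle's direction (stand's x) by 150 mm across (stand's y), with white corner marks. Its axes are the stand's
- hood_top (a point): middle of the top edge of the stand's stainless hood behind the pad, 165 mm high, 90 mm beyond the pad's middle along the stand's x; the panel is 156 mm wide, with side wings 123 mm high reaching 43 mm back towards the pad
- nozzle (a point): tip of the nozzle of the red cap, 40 mm from the can's axis, 135 mm above the bench; it blows along the stand's x, slightly downwards, over the middle of the pad
- cap (a joint): red sprung nozzle cap on top of the can, 34 mm diameter: 0 when up, 0.006 m when pressed right down; needs 2 N to begin and 10 N at the bottom, and springs back when let go
- cap_top (a point): centre of the top of the red cap, on the can's axis; 156 mm above the bench when up; it moves straight down with the cap
- lens: loose black camera lens standing on end, 54 mm diameter, 72 mm high, beside the rest; origin at the centre of its underside, z up
- bottle: loose clear bottle with a yellow band, 56 mm diameter, 150 mm high, beside the dust-off stand; origin at the centre of its underside, z up
- overcap: loose clear overcap of the can, 42 mm diameter, 36 mm high, standing on the stand's base beside the can; origin at the centre of its underside, z up
- ringlight: loose black ring light lying flat, 90 mm outside diameter, 24 mm high, in the middle of the bench; origin at the centre of its underside
- caliper: loose digital caliper lying flat, 225 mm long along its x, 75 mm over the jaws, 13 mm high; origin under the middle of its beam
- screwdriver: loose orange screwdriver lying along its x, about 200 mm long
- camerastand: fixed inspection camera on a column, 310 mm high, foot 100 x 100 mm; origin at the centre of the underside; the column stands 15 mm along its +x, the camera hangs 62 mm along its -x (clear of the bench by 205 mm), reaching 81 mm out
- buttonbox: fixed yellow push-button box with a red emergency stop, 85 x 160 mm, 74 mm high, at the left side of the bench; origin at the centre of its underside
Things that resemble listed ones, but are neither listed nor needed, are in the scene too. Of the things like the bottle, leave any that is green; of the rest the larger one is meant.

How it is judged:
By the outcome, as a careful person would: the job done as asked, in the order asked, and still so for the second after the job is handed in, with the robot touching nothing.
It also fails if it takes over 59 s, if anything falls off the work surface, if the arm or the gripper's body presses on something with over 40 N, if the wrist force passes 120 N, or if a joint passes its speed limit or range.

ROBOT

A 6-joint arm with a two-finger parallel gripper is mounted at the origin on the work surface. World frame = base frame: x ahead of the robot, y to its left, z up, the work surface at z = 0. Lengths are in m, angles in rad, forces in N, time in s.
With the tool pointing down it reaches from about 0.3 to 0.875 m from the base axis. Payload 6.4 kg.
Tool frame: the origin (TCP) lies midway between the tips of the shut fingers; the grasp point (between the pads) lies 19 mm behind it; z points along the fingers, y is the line along which they close (so a half turn about z gives the same grasp; the last joint's range is limited). The gripper opens to 85 mm and grips with 20 to 120 N. Pads are 22 mm wide; open, the fingers measure 114 mm over their backs; the gripper's body (76 mm by 85 mm) begins 54 mm behind the grasp point. The pads swing forward as they close: fully open they stand 13 mm farther back than shut.
Start: joints at [-1.372, 0.181, 1.607, -0, 1.354, -0.206], TCP at [0.226, -0.529, 0.209] pointing down, gripper open.
Joint ranges: [-2.99, 2.99], [-0.89, 2.07], [0.3, 2.58], [-1.14, 4.28], [0, 2.63], [-3.12, 3.12]. Speed limits (rad/s): [2.57, 2.57, 3.01, 3.14, 3.14, 3.14].

INTERFACE

Orientations are given as a unit quaternion [w, x, y, z].
In Python, from bench import ctrl, vision, workorder gives the robot as it stands. The module is installed in compiled form; this text tells all that it offers.
- The arm moves only by the tool servo_tool, never from a script. Its argument "steps" is a list of rows, each an object of numbers: "dx", "dy", "dz": the shift along the world's x, y, z as a fraction of full scale; "wx", "wy", "wz": the turn, a rotation vector about the world's x, y, z as a fraction of full scale. A call has exactly 5 rows; each row is the pose to reach, as a shift and turn from the pose commanded when the call began, turning the shorter way round; what a row does not reach only later rows make up. Full scale, the value 1, is 100 mm for a shift and pi rad for a turn. A row lasts 1/12 s, in which the tool goes at most 41.7 mm and 7.16 degrees, less where a joint would pass 70% of its speed; a pose out of reach is approached as far as the arm can. A call with a number of a shift or a turn outside -1 to 1 is refused whole. A call with a gripper value outside its range is refused whole. "jaw" is the opening, from 0 (shut) to 1 (fully open), set as the call begins (left out, the last holds). The fingers move at their own pace and stop on an object; the grip force is fixed at half the most. Time passes only in rows, so rows that repeat a pose let the fingers close, or fill a call up. It gives the time, the measured TCP pose, the force, the opening and the grip force at its end, in the units of the state.
- ctrl.get_obs(): the state, without advancing time (a new reading comes with each control period).
- vision.camera(name): name is "scene" or "side" or "wrist"; returns a dict with "frame" (400x640x3 uint8, red, green, blue), "vfov" (degrees; the focal length in pixels is half the picture's height over the tangent of half this angle, whatever the lens; pixels are square), "cx", "cy" (the principal point, pixels), "camera_from_world" (4x4, takes a point from world to camera coordinates). Camera axes: x right, y up, looking along -z (the intrinsics and any distortion apply to the point x, -y, -z); pixel columns grow to the right and rows downward; lengths in m; the calibration is good to about 2 mm. A picture is of the moment at which its call begins. There is no depth.
- workorder.hand_in(): hands the job in; it is judged then, once.
The state is a dict: "time_s": time; "q": joint angles; "dq": joint speeds; "joint_efforts": joint torques, N m; "eef_pos": TCP position; "eef_rot": TCP orientation; "wrist_force": force on the tool from outside, world axes, zero at the start; "torque": the same for the moment, N m; "opening": opening from 0.0 (shut) to 1.0 (fully open); "grasp_force": force on a finger pad.
Only numpy, scipy, OpenCV 4.12 (cv2) and the standard library are available. Lean on these libraries where they do the work, as an engineer would, in place of code of your own. Each camera call takes 0.05 s, during which the arm holds its last target. There are 200 camera calls.

## Working session

There is one attempt and no reset: what is moved stays moved. The work goes in short steps, Python scripts to look and compute and a tool call to move; the robot and the scene stay as the last step left them, time stands still between calls to the robot, and variables do not carry over. Pictures are saved under pics/ and viewed, at most 10 in all, crops included, and the job is handed in when it is done.

Besides the shell and the picture viewer there is one more tool, called after "Call:" as a command line: name --argument value ..., lists and objects as JSON in quotes. servo_tool: Moves the arm, as the interface text tells. Its arguments: {"type":"object","properties":{"steps":{"type":"array","items":{"type":"object","properties":{"dx":{"type":"number"},"dy":{"type":"number"},"dz":{"type":"number"},"wx":{"type":"number"},"wy":{"type":"number"},"wz":{"type":"number"}}}},"jaw":{"type":"number"}},"required":["steps"]}

```bash
mkdir -p pics; cat > h.py <<'E'
import numpy as np, cv2
from bench import ctrl, vision, workorder
def cam(n):
    c=vision.camera(n); c['f']=c['frame'].shape[0]/2/np.tan(np.radians(c['vfov'])/2); return c
def save(c,name,box=None,scale=1):
    f=c['frame'][:,:,::-1]
    if box: f=f[box[1]:box[3],box[0]:box[2]]
    if scale!=1: f=cv2.resize(f,None,fx=scale,fy=scale,interpolation=cv2.INTER_CUBIC)
    cv2.imwrite('pics/'+name,f)
def ray(c,u,v):
    T=np.array(c['camera_from_world']); R=T[:3,:3]
    d=R.T@np.array([(u-c['cx'])/c['f'],-(v-c['cy'])/c['f'],-1]); o=-R.T@T[:3,3]
    return o,d/np.linalg.norm(d)
def onz(c,u,v,z):
    o,d=ray(c,u,v); return o+d*(z-o[2])/d[2]
def proj(c,p):
    T=np.array(c['camera_from_world']); q=T[:3,:3]@np.array(p)+T[:3,3]
    return np.array([c['cx']+c['f']*q[0]/-q[2], c['cy']-c['f']*q[1]/-q[2]])
def tri(*L):
    A=np.zeros((3,3));b=np.zeros(3)
    for c,u,v in L:
        o,d=ray(c,u,v);P=np.eye(3)-np.outer(d,d);A+=P;b+=P@o
    p=np.linalg.solve(A,b); return p,[np.round(proj(c,p)-[u,v],1) for c,u,v in L]
E
python3 - <<'E'
from h import *
np.set_printoptions(precision=4,suppress=True)
print({k:v for k,v in vision.camera('scene').items() if k!='frame'}.keys())
ims=[]
import pickle
D={}
for n in ['scene','side','wrist']:
    c=cam(n); D[n]=c; save(c,n+'0.png'); o,d=ray(c,320,200); print(n,c['vfov'],c['cx'],c['cy'],o,d)
pickle.dump(D,open('D0.pkl','wb'))
print(ctrl.get_obs())
E
```

```text
dict_keys(['vfov', 'cx', 'cy', 'camera_from_world'])
scene 51.8245881530947 320.9673528357166 194.40966967421568 [ 1.3697 -0.714   0.8575] [-0.5925  0.5704 -0.5689]
side 43.373196794610465 316.80395987156294 201.3875208155405 [-0.207   0.9388  1.1197] [ 0.4911 -0.5744 -0.6549]
wrist 60.41882294106129 323.4994048838201 201.93043215953134 [ 0.2957 -0.4991  0.3719] [-0.2706 -0.103  -0.9572]
{'time_s': 0.2, 'q': array([-1.3723,  0.1813,  1.6076, -0.    ,  1.3538, -0.2063]), 'dq': array([-0.0011, -0.0022, -0.0017,  0.0012, -0.0021, -0.0024]), 'joint_efforts': array([  0.0025, -44.4774, -35.131 ,  -0.0002,   0.0065,  -0.    ]), 'eef_pos': array([ 0.2264, -0.5282,  0.2082]), 'eef_rot': array([-0.0006,  0.9796,  0.2011, -0.    ]), 'wrist_force': array([-0.1566, -0.5534,  0.5347]), 'torque': array([-0.0282, -0.0503, -0.0091]), 'grasp_force': 0.0, 'opening': 0.9964954856909296}
```

View pics/scene0.png

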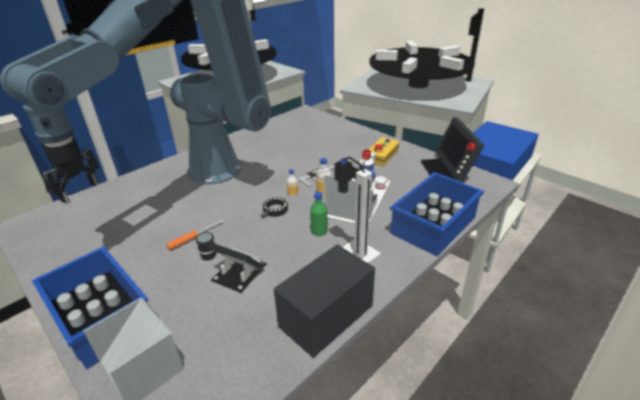

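View pics/side0.png

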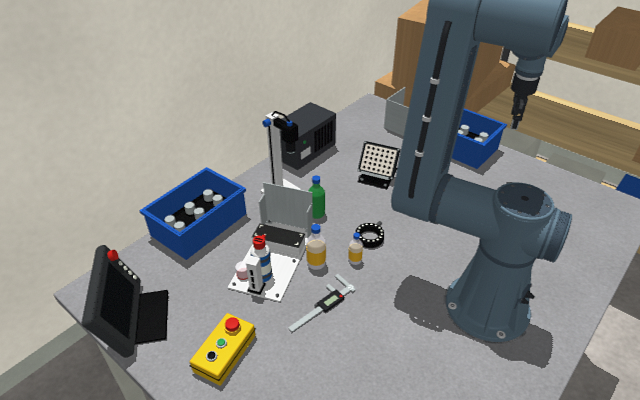

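Side view: the dotted plate leans in its rest at about (378,160). The dust stand has its pad at (277,235), hood at (286,205), red cap at (259,243) and overcap at (242,271). The large yellow-band bottle is at (316,247), the small decoy bottle at (355,250) and the green one at (316,198). Scene view (blurred): the rest is at (238,265), the lens at (205,242), and the stand is mostly hidden behind the camera column at (365,170).

The only white dotted object is the one at (378,160), and the only red-capped can is the one at (259,243). The other red items are the e-stop at (232,325) and the panel knob at (113,255). I'll check these in a close crop.

```bash
python3 - <<'E'
import pickle
from h import *
D=pickle.load(open('D0.pkl','rb'))
f=D['side']['frame'][:,:,::-1]; s=D['scene']['frame'][:,:,::-1]
a=cv2.resize(f[130:200,340:420],(480,420),interpolation=cv2.INTER_CUBIC)
b=cv2.resize(f[170:310,220:330],(320,407),interpolation=cv2.INTER_CUBIC)
b=cv2.copyMakeBorder(b,0,13,0,0,cv2.BORDER_CONSTANT)
cv2.imwrite('pics/crop1.png',np.hstack([a,b]))
E
```

```text
(no output)
```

View pics/crop1.png

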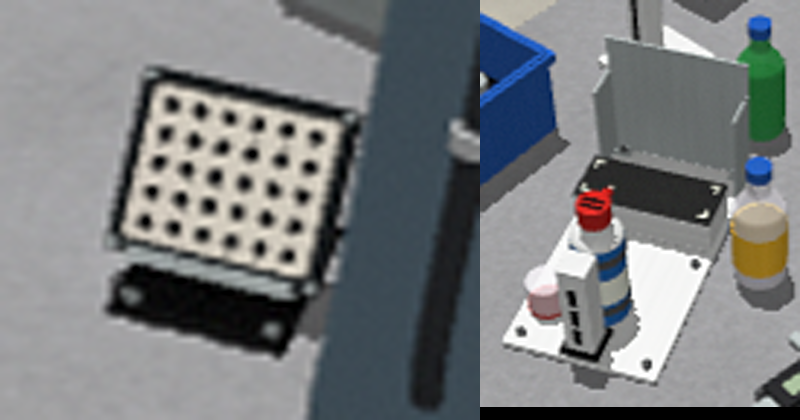

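Crop 1 confirms the choice. The left half is the dotted plate in its rest, with frame corners in side pixels of about (365,142), (399,149), (393,178) and (359,170). The right half is the stand with its black pad: corners (261,224), (305,234), (298,246) and (254,236).

```bash
python3 - <<'E'
import pickle
from h import *
np.set_printoptions(precision=4,suppress=True)
D=pickle.load(open('D0.pkl','rb')); s=D['side']
P=[onz(s,*p,0.05) for p in [(261.3,224.3),(304.9,233.9),(298.4,246.3),(253.7,236.3)]]
print(np.array(P),np.mean(P,0))
y=P[0]-P[1]+P[3]-P[2]; x=P[0]-P[3]+P[1]-P[2]
print(np.degrees(np.arctan2(y[1],y[0])),np.degrees(np.arctan2(x[1],x[0])),np.linalg.norm(P[0]-P[1]),np.linalg.norm(P[0]-P[3]))
T=[onz(s,*p,0.112) for p in [(364.7,142),(399.2,149.2)]]
B=[onz(s,*p,0.025) for p in [(358.7,170),(392.5,178.3)]]
print(np.array(T),np.array(B)); d=T[1]-T[0]; print(np.degrees(np.arctan2(d[1],d[0])),np.linalg.norm(d))
# green dot: cap red in both
for n in ['side','scene']:
    f=D[n]['frame'].astype(int); m=((f[...,0]>150)&(f[...,1]<70)&(f[...,2]<70)).astype(np.uint8)
    k,l,st,ce=cv2.connectedComponentsWithStats(m)
    print(n,[(st[i,4],ce[i]) for i in range(1,k) if st[i,4]>8])
print(onz(s,258.5,240,0.156))
# wrist camera in tool frame
from scipy.spatial.transform import Rotation as R
c=D['wrist'];o=ctrl.get_obs();q=o['eef_rot'];r=R.from_quat([q[1],q[2],q[3],q[0]])
T=np.array(c['camera_from_world']);cp=-T[:3,:3].T@T[:3,3]
print('cam in tool',r.inv().apply(cp-o['eef_pos']), 'cam axes in tool\n',r.inv().as_matrix()@T[:3,:3].T, '\ntool\n',r.as_matrix())
E
```

```text
[[0.659  0.2044 0.05  ]
 [0.5287 0.1488 0.05  ]
 [0.5089 0.1997 0.05  ]
 [0.6392 0.2558 0.05  ]] [0.584  0.2022 0.05  ]
23.212156245706257 -68.83631701881471 0.141693114384562 0.055180165724817896
[[ 0.6307 -0.2845  0.112 ]
 [ 0.5135 -0.326   0.112 ]] [[ 0.6144 -0.2349  0.025 ]
 [ 0.4956 -0.273   0.025 ]]
-160.5022941174107 0.1243579198941783
side [(np.int32(63), array([258.9365, 239.2063])), (np.int32(28), array([109.6786, 253.5   ])), (np.int32(112), array([231.6607, 322.875 ]))]
scene [(np.int32(13), array([472.    , 145.3077])), (np.int32(13), array([378.    , 146.8462])), (np.int32(27), array([366.1111, 153.9259]))]
[0.5354 0.3249 0.156 ]
cam in tool [ 0.0752  0.0004 -0.1637] cam axes in tool
 [[ 0.0009  0.9556  0.2948]
 [ 1.     -0.0012  0.0007]
 [ 0.001   0.2948 -0.9556]] 
tool
 [[ 0.9192  0.3939 -0.0003]
 [ 0.3939 -0.9192  0.0011]
 [ 0.0002 -0.0011 -1.    ]]
```

Call:
servo_tool --steps '[{"dx": 0.2,"dy": 0.15,"dz": 0.15},{"dx": 0.4,"dy": 0.3,"dz": 0.3},{"dx": 0.6,"dy": 0.45,"dz": 0.45},{"dx": 0.8,"dy": 0.6,"dz": 0.6},{"dx": 1.0,"dy": 0.75,"dz": 0.6}]'

```text
$.steps[0]: bad value
```

Call:
servo_tool --steps '[{"dx": 0.3,"dy": 0.25},{"dx": 0.6,"dy": 0.5},{"dx": 0.9,"dy": 0.75},{"dx": 1.0,"dy": 1.0},{"dx": 1.0,"dy": 1.0}]'

```text
$.steps[0]: bad value
```

Call:
servo_tool --steps '[{"dx": 0.3,"dy": 0.1},{"dx": 0.5,"dy": 0.2},{"dx": 0.5,"dy": 0.2},{"dx": 0.5,"dy": 0.2},{"dx": 0.5,"dy": 0.2}]'

```text
$.steps[0]: bad value
```

```bash
python3 - <<'E'
import pickle
from h import *
D={n:cam(n) for n in ['scene','side','wrist']}
pickle.dump(D,open('D1.pkl','wb'))
s=cv2.resize(D['side']['frame'][120:210,320:430,::-1],None,fx=4,fy=4,interpolation=cv2.INTER_CUBIC)[:,:440]
w=cv2.resize(D['wrist']['frame'][:,:,::-1],(800,500))
cv2.imwrite('pics/w1.png',D['wrist']['frame'][:,:,::-1])
E
```

```text
(no output)
```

View pics/w1.png

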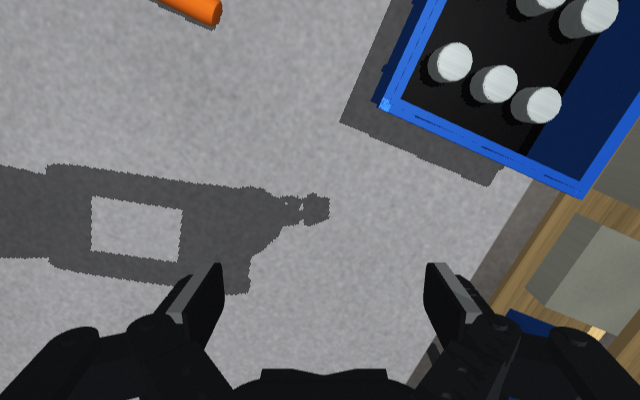

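The moves were refused, most likely because every row needs all six numbers. The wrist picture shows the start place, with the bin at upper right. Repeating with full rows.

Call:
servo_tool --steps '[{"dx": 0.2,"dy": 0.15,"dz": 0.15,"wx": 0,"wy": 0,"wz": 0},{"dx": 0.4,"dy": 0.3,"dz": 0.3,"wx": 0,"wy": 0,"wz": 0},{"dx": 0.6,"dy": 0.45,"dz": 0.45,"wx": 0,"wy": 0,"wz": 0},{"dx": 0.8,"dy": 0.6,"dz": 0.6,"wx": 0,"wy": 0,"wz": 0},{"dx": 1.0,"dy": 0.75,"dz": 0.6,"wx": 0,"wy": 0,"wz": 0}]'

```text
time_s: 0.77
eef_pos: [0.3279, -0.4543, 0.2725]
eef_rot: [0.003, 0.98, 0.201, 0.001]
wrist_force: [-0.1, -0.3, 0.3]
opening: 0.999
grasp_force: 0.0
```

Call:
servo_tool --steps '[{"dx": 0.25,"dy": 0.25,"dz": 0,"wx": 0,"wy": 0,"wz": 0},{"dx": 0.5,"dy": 0.5,"dz": 0,"wx": 0,"wy": 0,"wz": 0},{"dx": 0.75,"dy": 0.75,"dz": 0,"wx": 0,"wy": 0,"wz": 0},{"dx": 1.0,"dy": 1.0,"dz": 0,"wx": 0,"wy": 0,"wz": 0},{"dx": 1.0,"dy": 1.0,"dz": 0,"wx": 0,"wy": 0,"wz": 0}]'

```text
time_s: 1.18
eef_pos: [0.4301, -0.349, 0.269]
eef_rot: [-0.001, 0.979, 0.204, 0.001]
wrist_force: [0.2, 0.0, 0.3]
opening: 0.999
grasp_force: 0.0
```

Call:
servo_tool --steps '[{"dx": 0.25,"dy": 0.1,"dz": 0,"wx": 0,"wy": 0,"wz": 0},{"dx": 0.5,"dy": 0.2,"dz": 0,"wx": 0,"wy": 0,"wz": 0},{"dx": 0.5,"dy": 0.2,"dz": 0,"wx": 0,"wy": 0,"wz": 0},{"dx": 0.5,"dy": 0.2,"dz": 0,"wx": 0,"wy": 0,"wz": 0},{"dx": 0.5,"dy": 0.2,"dz": 0,"wx": 0,"wy": 0,"wz": 0}]'

```text
time_s: 1.6
eef_pos: [0.4759, -0.3338, 0.2685]
eef_rot: [-0.0, 0.98, 0.201, -0.0]
wrist_force: [1.2, -0.2, -0.5]
opening: 0.997
grasp_force: 0.0
```

```bash
python3 - <<'E'
import pickle
from h import *
D={n:cam(n) for n in ['scene','side','wrist']}
pickle.dump(D,open('D1.pkl','wb'))
s=cv2.resize(D['side']['frame'][120:210,340:420,::-1],(356,400),interpolation=cv2.INTER_CUBIC)
cv2.imwrite('pics/w1b.png',np.hstack([D['wrist']['frame'][:,100:540,::-1],s]))
E
```

```text
(no output)
```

View pics/w1b.png

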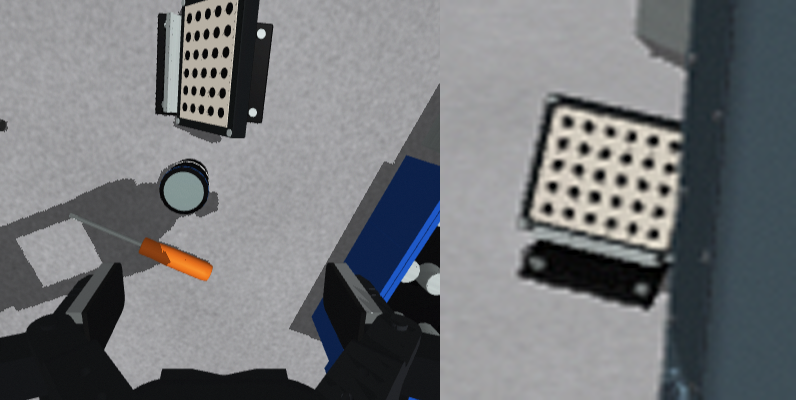

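Wrist view (crop offset 100): the plate is at px (310,60), cut off at the top of the image, with its top edge on the right and its dots to the left. The lens top is at (285,190) beside it and the screwdriver is at (275,258). Moving forward for a full view.

Call:
servo_tool --steps '[{"dx": 0.2,"dy": 0.1,"dz": 0,"wx": 0,"wy": 0,"wz": 0},{"dx": 0.4,"dy": 0.2,"dz": 0,"wx": 0,"wy": 0,"wz": 0},{"dx": 0.6,"dy": 0.2,"dz": 0,"wx": 0,"wy": 0,"wz": 0},{"dx": 0.6,"dy": 0.2,"dz": 0,"wx": 0,"wy": 0,"wz": 0},{"dx": 0.6,"dy": 0.2,"dz": 0,"wx": 0,"wy": 0,"wz": 0}]'

```text
time_s: 2.17
eef_pos: [0.5362, -0.3138, 0.2685]
eef_rot: [-0.0, 0.98, 0.201, -0.0]
wrist_force: [-0.3, -0.0, -0.2]
opening: 1.005
grasp_force: 0.0
```

```bash
cat > plate.py <<'E'
from h import *
def dots(c,box):
    g=cv2.cvtColor(c['frame'],cv2.COLOR_RGB2GRAY); x0,y0,x1,y1=box
    g=g[y0:y1,x0:x1]; s=4; g=cv2.resize(g,None,fx=s,fy=s,interpolation=cv2.INTER_CUBIC)
    m=(g<100).astype(np.uint8)
    k,l,st,ce=cv2.connectedComponentsWithStats(m)
    out=[]
    for i in range(1,k):
        a=st[i,4];w,h=st[i,2:4]
        if 60<a<4000 and .4<w/h<2.5 and a/(w*h)>.6: out.append((*( (ce[i]+.5)/s-.5+[x0,y0]),a/16))
    return np.array(out)
E
python3 - <<'E'
import pickle
from plate import *
np.set_printoptions(precision=1,suppress=True)
c=cam('wrist'); s=cam('side'); pickle.dump((c,s),open('D2.pkl','wb'))
D=pickle.load(open('D1.pkl','rb'))
cv2.imwrite('pics/w2.png',cv2.resize(c['frame'][0:240,200:460,::-1],None,fx=2.5,fy=2.5))
a=dots(c,(200,0,460,250)); print(len(a)); print(a)
b=dots(D['side'],(340,130,420,190)); print(len(b)); print(b)
E
```

```text
30
[[286.   83.9  36.2]
 [294.2  84.4  40. ]
 [303.2  84.8  44.2]
 [312.7  85.4  50.6]
 [323.2  85.9  56.9]
 [285.1 100.8  35.6]
 [293.2 101.9  38.4]
 [302.  103.   41.6]
 [311.3 104.3  48.1]
 [321.6 105.7  54.1]
 [284.2 117.2  32.2]
 [292.2 118.9  37.1]
 [300.7 120.6  40.6]
 [309.9 122.7  45.1]
 [319.9 124.7  50.7]
 [283.4 133.3  30.4]
 [291.2 135.4  34.7]
 [299.6 137.8  38.3]
 [308.6 140.4  42.7]
 [318.4 143.1  48.8]
 [282.6 148.8  30.2]
 [290.2 151.5  34.2]
 [298.4 154.6  36.8]
 [307.3 157.7  41.2]
 [316.9 161.1  45.4]
 [281.7 163.9  29.6]
 [289.3 167.2  31.4]
 [297.3 170.7  35.6]
 [306.  174.4  39.6]
 [315.4 178.5  45.3]]
21
[[368.3 147.    4.5]
 [373.  148.    4.1]
 [387.4 151.2   4. ]
 [367.1 151.8   4.1]
 [372.  153.    4.1]
 [376.6 154.2   4.2]
 [381.4 155.2   4. ]
 [386.4 156.3   3.9]
 [366.  156.6   4.2]
 [370.7 157.8   4.3]
 [375.4 159.    4.7]
 [380.3 160.1   4.2]
 [385.1 161.2   4.2]
 [389.9 162.3   3.8]
 [369.6 162.7   4.4]
 [374.3 163.9   4.8]
 [384.  166.    4.1]
 [363.7 166.5   4.2]
 [388.7 167.3   4. ]
 [368.5 167.5   4. ]
 [373.3 168.7   4.1]]
```

View pics/w2.png

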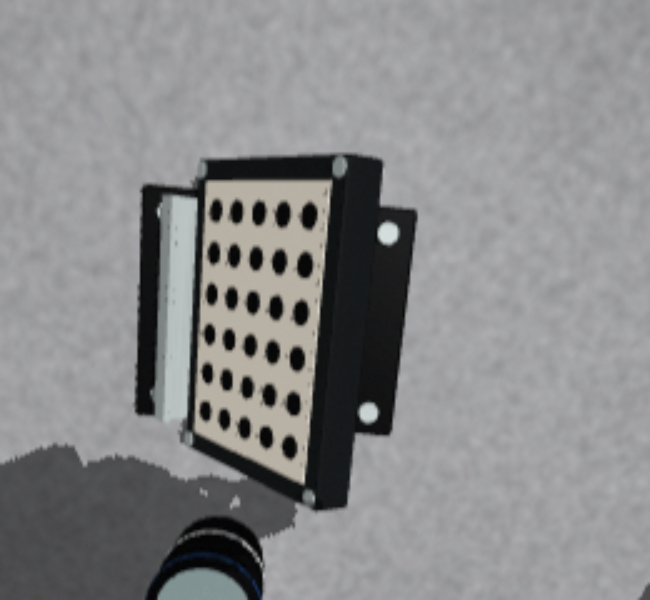

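w2 shows the whole plate: all 30 dots (6 × 5), the plate's upper edge on the right at crop x≈345, and the lens top at lower left. Next I'll triangulate the dots with the side view.

```bash
python3 - <<'E'
import pickle
from plate import *
np.set_printoptions(precision=4,suppress=True)
c,s=pickle.load(open('D2.pkl','rb')); D=pickle.load(open('D1.pkl','rb'))
a=dots(c,(200,0,460,250))[:,:2].reshape(6,5,2)   # [k, 4-r]
b=dots(D['side'],(340,130,420,190))[:,:2]
M=np.array([[4.8,1.1],[-1.15,4.85]]).T
pts=[];err=[];G=[]
for p in b:
    k,r=np.rint(np.linalg.solve(M,p-b[0])).astype(int)
    x,e=tri((c,*a[k,4-r]),(D['side'],*p)); pts.append(x);err.append(np.abs(e).max());G.append((k,r,1))
pts=np.array(pts);G=np.array(G,float)
print('reproj err',max(err),np.mean(err))
A,res,_,_=np.linalg.lstsq(G,pts,rcond=None)
print('fit resid mm',np.abs(G@A-pts).max()*1e3)
ek,er=A[0],A[1]; print('pitch',np.linalg.norm(ek),np.linalg.norm(er), 'dot',ek@er)
ctr=np.array([2.5,2,1])@A
y=-ek/np.linalg.norm(ek) if False else ek/np.linalg.norm(ek)
up=-er/np.linalg.norm(er); up-=y*(y@up); up/=np.linalg.norm(up)
n=np.cross(y,up)
print('face ctr',ctr,'width dir',y,'ang',np.degrees(np.arctan2(y[1],y[0])),'up',up,'tilt',np.degrees(np.arccos(up[2])),'normal',n)
for sg in (n if n[2]>0 else -n,):
    mid=ctr-sg*0.008; print('mid',mid,'top',mid+up*.055,'origin',mid-up*.055,'normal',sg, 'horiz ang',np.degrees(np.arctan2(sg[1],sg[0])))
# wrist-only: PnP as a check with measured pitch
E
```

```text
reproj err 1.0 0.7476190476190476
fit resid mm 0.4507291375789729
pitch 0.017460320401841516 0.017519868287879548 dot 1.3338129819872421e-06
face ctr [ 0.5649 -0.2756  0.0718] width dir [-0.9498 -0.3127 -0.0053] ang -161.77651031557195 up [ 0.175  -0.5453  0.8197] tilt 34.94131428307729 normal [-0.2592  0.7777  0.5727]
mid [ 0.567  -0.2819  0.0672] top [ 0.5766 -0.3118  0.1123] origin [ 0.5574 -0.2519  0.0221] normal [-0.2592  0.7777  0.5727] horiz ang 108.43474604043527
```

```bash
cat > go.py <<'E'
from h import *
from scipy.spatial.transform import Rotation as R
def delta(pos,Rt):
    o=ctrl.get_obs(); q=o['eef_rot']; r=R.from_quat([*q[1:],q[0]])
    return np.round((np.array(pos)-o['eef_pos'])/.1,3), np.round((R.from_matrix(Rt)*r.inv()).as_rotvec()/np.pi,4)
top=np.array([.5766,-.3118,.1123]); up=np.array([.175,-.5453,.8197]); w=np.array([.9498,.3127,.0053])
z=-up; x=w-z*(w@z); x/=np.linalg.norm(x); Rg=np.array([x,np.cross(z,x),z]).T
E
python3 - <<'E'
from go import *
import pickle
D=pickle.load(open('D0.pkl','rb'))
print('pre',delta(top+up*.05,Rg),'grasp',delta(top-up*.045,Rg),ctrl.get_obs()['q'])
print('camstand foot',onz(D['scene'],360,252,0),onz(D['side'],287,183,0), onz(D['scene'],362,175,.31),onz(D['scene'],343,180,.25),onz(D['side'],289,127,.25))
E
```

```text
pre (array([ 0.498, -0.251, -1.153]), array([ 0.1822,  0.0668, -0.026 ])) grasp (array([ 0.332,  0.267, -1.932]), array([ 0.1822,  0.0668, -0.026 ])) [-7.21031543e-01  2.40534316e-01  1.41542503e+00 -3.60394413e-04
  1.48627487e+00  4.45814619e-01]
camstand foot [0.76623877 0.03184107 0.        ] [ 0.7813212  -0.03782293  0.        ] [ 0.79808145 -0.01234851  0.31      ] [0.71425901 0.00808106 0.25      ] [ 0.74944598 -0.02980021  0.25      ]
```

Call:
servo_tool --steps '[{"dx": 0.1,"dy": -0.1,"dz": 0,"wx": 0.036,"wy": 0.013,"wz": -0.005},{"dx": 0.2,"dy": -0.2,"dz": -0.2,"wx": 0.073,"wy": 0.027,"wz": -0.01},{"dx": 0.3,"dy": -0.25,"dz": -0.4,"wx": 0.109,"wy": 0.04,"wz": -0.016},{"dx": 0.4,"dy": -0.25,"dz": -0.6,"wx": 0.146,"wy": 0.053,"wz": -0.021},{"dx": 0.5,"dy": -0.25,"dz": -0.8,"wx": 0.182,"wy": 0.067,"wz": -0.026}]' --jaw 0.6

```text
time_s: 2.68
eef_pos: [0.5859, -0.3406, 0.1897]
eef_rot: [-0.298, 0.942, 0.151, -0.044]
wrist_force: [1.9, -0.5, 0.6]
opening: 0.6
grasp_force: 0.0
```

Call:
servo_tool --steps '[{"dx": 0,"dy": 0,"dz": -0.2,"wx": 0,"wy": 0,"wz": 0},{"dx": 0,"dy": 0,"dz": -0.35,"wx": 0,"wy": 0,"wz": 0},{"dx": 0,"dy": 0,"dz": -0.35,"wx": 0,"wy": 0,"wz": 0},{"dx": 0,"dy": 0,"dz": -0.35,"wx": 0,"wy": 0,"wz": 0},{"dx": 0,"dy": 0,"dz": -0.35,"wx": 0,"wy": 0,"wz": 0}]'

```text
time_s: 3.1
eef_pos: [0.5874, -0.3392, 0.1588]
eef_rot: [-0.294, 0.943, 0.153, -0.043]
wrist_force: [1.1, 0.5, 0.8]
opening: 0.602
grasp_force: 0.0
```

```bash
python3 - <<'E'
from go import *
print('pre',delta(top+up*.05,Rg),'grasp',delta(top-up*.045,Rg),ctrl.get_obs()['q'])
c=cam('wrist'); g=[proj(c,p) for p in (top+up*0+w*.065,top-w*.065)]; print(g)
save(c,'w3.png',(160,0,560,300),2)
E
```

```text
pre (array([-0.021,  0.001, -0.055]), array([ 0.0018,  0.0018, -0.0004])) grasp (array([-0.187,  0.519, -0.834]), array([ 0.0018,  0.0018, -0.0004])) [-0.82350087  0.84568336  0.88018675  0.26442539  1.95972551  0.45743278]
[array([325.73264937, 116.5013964 ]), array([324.73132944, 299.29722043])]
```

View pics/w3.png

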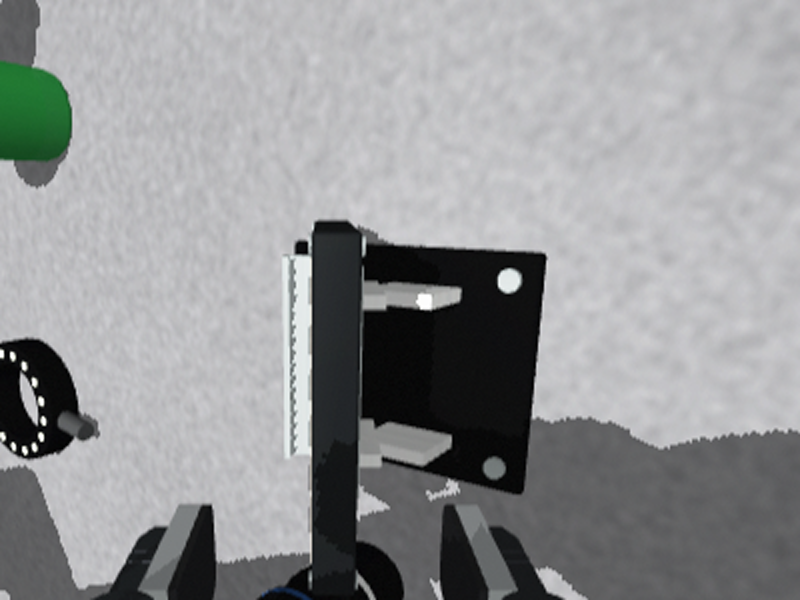

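w3: the plate is edge-on at crop x≈336, centred between the fingers (208 and 445) and parallel to them. The fingers are clear of the rest's gussets. I'll go down along the plate and close.

Call:
servo_tool --steps '[{"dx": -0.037,"dy": 0.104,"dz": -0.167,"wx": 0.0018,"wy": 0.0018,"wz": 0},{"dx": -0.075,"dy": 0.208,"dz": -0.334,"wx": 0.0018,"wy": 0.0018,"wz": 0},{"dx": -0.112,"dy": 0.311,"dz": -0.5,"wx": 0.0018,"wy": 0.0018,"wz": 0},{"dx": -0.15,"dy": 0.415,"dz": -0.667,"wx": 0.0018,"wy": 0.0018,"wz": 0},{"dx": -0.187,"dy": 0.52,"dz": -0.834,"wx": 0.0018,"wy": 0.0018,"wz": 0}]'

```text
time_s: 3.57
eef_pos: [0.569, -0.287, 0.074]
eef_rot: [-0.297, 0.942, 0.152, -0.045]
wrist_force: [1.2, -0.1, -0.0]
opening: 0.601
grasp_force: 0.0
```

Call:
servo_tool --steps '[{"dx": 0,"dy": 0,"dz": 0,"wx": 0,"wy": 0,"wz": 0},{"dx": 0,"dy": 0,"dz": 0,"wx": 0,"wy": 0,"wz": 0},{"dx": 0,"dy": 0,"dz": 0,"wx": 0,"wy": 0,"wz": 0},{"dx": 0,"dy": 0,"dz": 0,"wx": 0,"wy": 0,"wz": 0},{"dx": 0,"dy": 0,"dz": 0,"wx": 0,"wy": 0,"wz": 0}]'

```text
time_s: 3.98
eef_pos: [0.5687, -0.2879, 0.0723]
eef_rot: [-0.298, 0.941, 0.152, -0.046]
wrist_force: [0.3, -0.3, 0.3]
opening: 0.599
grasp_force: 0.0
```

```bash
python3 - <<'E'
from go import *
print('grasp',delta(top-up*.045,Rg),ctrl.get_obs()['wrist_force'])
E
```

```text
grasp (array([0.   , 0.007, 0.031]), array([-0.0008, -0.0008, -0.0001])) [ 0.26489914 -0.30294822  0.32398682]
```

Call:
servo_tool --steps '[{"dx": 0,"dy": 0.005,"dz": 0.03,"wx": 0,"wy": 0,"wz": 0},{"dx": 0,"dy": 0.005,"dz": 0.03,"wx": 0,"wy": 0,"wz": 0},{"dx": 0,"dy": 0.005,"dz": 0.03,"wx": 0,"wy": 0,"wz": 0},{"dx": 0,"dy": 0.005,"dz": 0.03,"wx": 0,"wy": 0,"wz": 0},{"dx": 0,"dy": 0.005,"dz": 0.03,"wx": 0,"wy": 0,"wz": 0}]'

```text
time_s: 4.4
eef_pos: [0.5677, -0.286, 0.0732]
eef_rot: [-0.3, 0.941, 0.151, -0.047]
wrist_force: [1.0, -0.1, -0.6]
opening: 0.597
grasp_force: 0.0
```

Call:
servo_tool --steps '[{"dx": 0,"dy": 0,"dz": 0,"wx": 0,"wy": 0,"wz": 0},{"dx": 0,"dy": 0,"dz": 0,"wx": 0,"wy": 0,"wz": 0},{"dx": 0,"dy": 0,"dz": 0,"wx": 0,"wy": 0,"wz": 0},{"dx": 0,"dy": 0,"dz": 0,"wx": 0,"wy": 0,"wz": 0},{"dx": 0,"dy": 0,"dz": 0,"wx": 0,"wy": 0,"wz": 0}]' --jaw 0

```text
time_s: 4.82
eef_pos: [0.5678, -0.2861, 0.0734]
eef_rot: [-0.299, 0.941, 0.151, -0.047]
wrist_force: [0.0, -0.2, -0.9]
opening: 0.177
grasp_force: 60.7
```

Call:
servo_tool --steps '[{"dx": 0,"dy": 0,"dz": 0,"wx": 0,"wy": 0,"wz": 0},{"dx": 0,"dy": 0,"dz": 0,"wx": 0,"wy": 0,"wz": 0},{"dx": 0,"dy": 0,"dz": 0,"wx": 0,"wy": 0,"wz": 0},{"dx": 0,"dy": 0,"dz": 0,"wx": 0,"wy": 0,"wz": 0},{"dx": 0,"dy": 0,"dz": 0,"wx": 0,"wy": 0,"wz": 0}]'

```text
time_s: 5.23
eef_pos: [0.5678, -0.2862, 0.0734]
eef_rot: [-0.299, 0.941, 0.151, -0.047]
wrist_force: [0.1, -0.9, 0.6]
opening: 0.177
grasp_force: 60.7
```

Call:
servo_tool --steps '[{"dx": 0,"dy": 0,"dz": 0.1,"wx": 0,"wy": 0,"wz": 0},{"dx": 0,"dy": 0,"dz": 0.3,"wx": 0,"wy": 0,"wz": 0},{"dx": 0,"dy": 0,"dz": 0.5,"wx": 0,"wy": 0,"wz": 0},{"dx": 0,"dy": 0,"dz": 0.75,"wx": 0,"wy": 0,"wz": 0},{"dx": 0,"dy": 0,"dz": 1.0,"wx": 0,"wy": 0,"wz": 0}]'

```text
time_s: 5.65
eef_pos: [0.5673, -0.2855, 0.1737]
eef_rot: [-0.3, 0.941, 0.151, -0.048]
wrist_force: [0.2, -0.1, -4.8]
opening: 0.171
grasp_force: 60.2
```

Call:
servo_tool --steps '[{"dx": -0.1,"dy": 0,"dz": 0.25,"wx": 0,"wy": 0,"wz": 0},{"dx": -0.2,"dy": 0,"dz": 0.5,"wx": 0,"wy": 0,"wz": 0},{"dx": -0.3,"dy": 0,"dz": 0.75,"wx": 0,"wy": 0,"wz": 0},{"dx": -0.4,"dy": 0,"dz": 1.0,"wx": 0,"wy": 0,"wz": 0},{"dx": -0.5,"dy": 0,"dz": 1.0,"wx": 0,"wy": 0,"wz": 0}]'

```text
time_s: 6.07
eef_pos: [0.5186, -0.2869, 0.2794]
eef_rot: [-0.296, 0.942, 0.153, -0.045]
wrist_force: [1.6, -1.5, -2.7]
opening: 0.176
grasp_force: 60.1
```

```bash
python3 - <<'E'
from go import *
import pickle
o=ctrl.get_obs(); print(o['eef_pos'],o['wrist_force'],o['opening'])
a=np.radians(22); Rp=np.array([[np.cos(a),np.sin(a),0],[np.sin(a),-np.cos(a),0],[0,0,-1]]).T
print('to upright',delta(o['eef_pos'],Rp))
# pad measurement: refine corners in side view
s=cam('side'); pickle.dump(s,open('D4.pkl','wb'))
c=cam('wrist'); save(c,'w4.png')
f=s['frame'][:,:,::-1]; cv2.imwrite('pics/s4.png',cv2.resize(f[190:310,220:340],(720,600),fx=6,fy=5,interpolation=cv2.INTER_CUBIC))
E
```

```text
[ 0.51855696 -0.28694942  0.27938156] [ 1.5593666  -1.45924438 -2.69787128] 0.17641246203820105
to upright (array([0., 0., 0.]), array([-0.1826, -0.0651,  0.0193]))
```

Call:
servo_tool --steps '[{"dx": 0,"dy": 0.2,"dz": 0.1,"wx": -0.036,"wy": -0.013,"wz": 0.004},{"dx": -0.1,"dy": 0.4,"dz": 0.2,"wx": -0.073,"wy": -0.026,"wz": 0.008},{"dx": -0.2,"dy": 0.6,"dz": 0.3,"wx": -0.11,"wy": -0.039,"wz": 0.012},{"dx": -0.3,"dy": 0.8,"dz": 0.4,"wx": -0.146,"wy": -0.052,"wz": 0.016},{"dx": -0.4,"dy": 1.0,"dz": 0.5,"wx": -0.183,"wy": -0.065,"wz": 0.019}]'

```text
time_s: 6.58
eef_pos: [0.4773, -0.1848, 0.3228]
eef_rot: [-0.001, 0.982, 0.189, -0.002]
wrist_force: [0.2, 1.5, -4.2]
opening: 0.172
grasp_force: 60.1
```

Call:
servo_tool --steps '[{"dx": 0,"dy": 0.25,"dz": 0,"wx": 0,"wy": 0,"wz": 0},{"dx": 0,"dy": 0.5,"dz": 0,"wx": 0,"wy": 0,"wz": 0},{"dx": 0,"dy": 0.75,"dz": 0,"wx": 0,"wy": 0,"wz": 0},{"dx": 0,"dy": 1.0,"dz": 0,"wx": 0,"wy": 0,"wz": 0},{"dx": 0,"dy": 1.0,"dz": 0,"wx": 0,"wy": 0,"wz": 0}]'

```text
time_s: 7.0
eef_pos: [0.4768, -0.0809, 0.3222]
eef_rot: [-0.005, 0.982, 0.191, -0.003]
wrist_force: [-1.1, 0.8, -4.0]
opening: 0.173
grasp_force: 60.6
```

Call:
servo_tool --steps '[{"dx": 0,"dy": 0.25,"dz": 0,"wx": 0,"wy": 0,"wz": 0},{"dx": 0,"dy": 0.5,"dz": 0,"wx": 0,"wy": 0,"wz": 0},{"dx": 0,"dy": 0.75,"dz": 0,"wx": 0,"wy": 0,"wz": 0},{"dx": 0,"dy": 1.0,"dz": 0,"wx": 0,"wy": 0,"wz": 0},{"dx": 0,"dy": 1.0,"dz": 0,"wx": 0,"wy": 0,"wz": 0}]'

```text
time_s: 7.42
eef_pos: [0.4768, 0.0181, 0.3221]
eef_rot: [-0.005, 0.982, 0.191, -0.003]
wrist_force: [-0.6, 0.3, -4.1]
opening: 0.175
grasp_force: 61.0
```

Call:
servo_tool --steps '[{"dx": 0,"dy": 0.25,"dz": 0,"wx": 0,"wy": 0,"wz": 0},{"dx": 0,"dy": 0.5,"dz": 0,"wx": 0,"wy": 0,"wz": 0},{"dx": 0,"dy": 0.75,"dz": 0,"wx": 0,"wy": 0,"wz": 0},{"dx": 0,"dy": 0.9,"dz": 0,"wx": 0,"wy": 0,"wz": 0},{"dx": 0,"dy": 0.9,"dz": 0,"wx": 0,"wy": 0,"wz": 0}]'

```text
time_s: 7.83
eef_pos: [0.4769, 0.1065, 0.3221]
eef_rot: [-0.004, 0.982, 0.19, -0.003]
wrist_force: [0.9, 0.3, -4.8]
opening: 0.173
grasp_force: 61.2
```

```bash
python3 - <<'E'
from go import *
import pickle
c=cam('wrist'); s=cam('side'); pickle.dump((c,s),open('D5.pkl','wb')); 
o=ctrl.get_obs(); print(o['eef_pos'],o['wrist_force'],o['opening'])
print('pad', proj(c,(.584,.202,.05)),proj(c,(.535,.325,.156)))
save(c,'w5.png',scale=1.25)
E
```

```text
[0.47731306 0.10403447 0.32230226] [ 0.39099789 -0.52825428 -3.99632207] 0.17123100436962999
pad [283.69953427  40.64091497] [116.63069755  21.97308774]
```

View pics/w5.png

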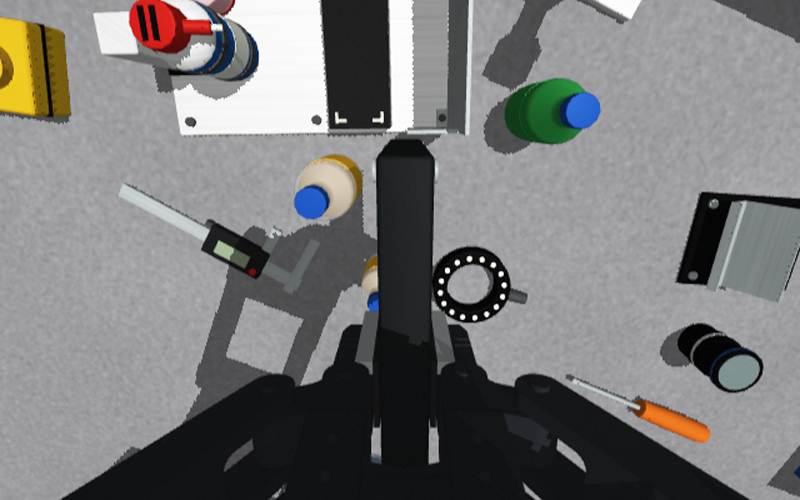

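w5: the held plate hangs at px x≈303–350. The stand is at the top, with the pad at x≈262–312 and its near corner marks at about (274,94) and (303,94). The cap is at about (125,20), the bottle at (262,150) and the green bottle at (440,88). I'll move 60 mm ahead to see the whole pad.

Call:
servo_tool --steps '[{"dx": 0.2,"dy": 0,"dz": 0,"wx": 0,"wy": 0,"wz": 0},{"dx": 0.4,"dy": 0,"dz": 0,"wx": 0,"wy": 0,"wz": 0},{"dx": 0.6,"dy": 0,"dz": 0,"wx": 0,"wy": 0,"wz": 0},{"dx": 0.6,"dy": 0,"dz": 0,"wx": 0,"wy": 0,"wz": 0},{"dx": 0.6,"dy": 0,"dz": 0,"wx": 0,"wy": 0,"wz": 0}]'

```text
time_s: 8.35
eef_pos: [0.538, 0.1026, 0.3222]
eef_rot: [-0.003, 0.982, 0.188, -0.003]
wrist_force: [-0.7, 0.3, -4.9]
opening: 0.177
grasp_force: 61.1
```

```bash
python3 - <<'E'
from go import *
import pickle
c=cam('wrist'); s=cam('side'); pickle.dump((c,s),open('D6.pkl','wb')); 
o=ctrl.get_obs(); print(o['eef_pos'],o['eef_rot'],o['wrist_force'],o['opening'])
W=c['frame'][0:200,90:370,::-1]; S=s['frame'][195:295,220:320,::-1]
cv2.imwrite('pics/w6.png',cv2.resize(W,None,fx=2.8,fy=2.8,interpolation=cv2.INTER_CUBIC))
cv2.imwrite('pics/s6.png',cv2.resize(S,None,fx=6,fy=6,interpolation=cv2.INTER_CUBIC))
E
```

```text
[0.53716791 0.10314348 0.32273327] [-0.00291667  0.98209129  0.18835912 -0.00300628] [ 0.94811957  0.32000535 -4.71628322] 0.17688756404644995
```

View pics/w6.png

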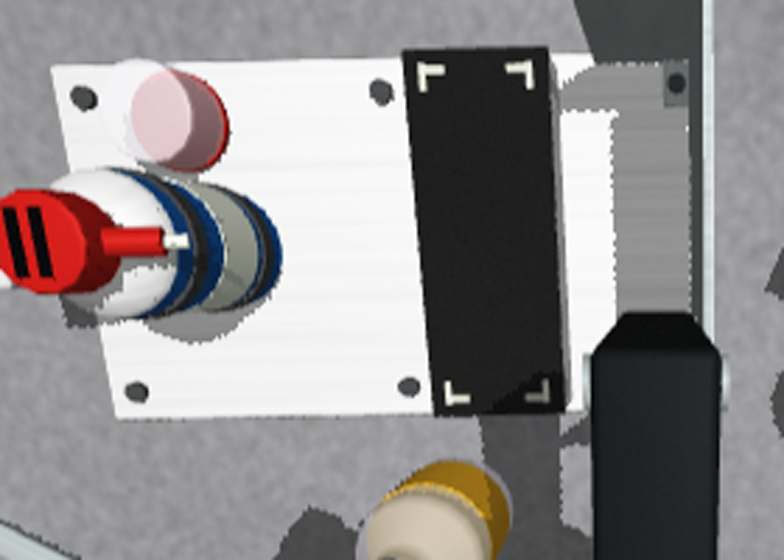

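w6 shows the whole pad with four corner marks. Its outer corners in the crop (scale 2.8, offset x 90) are (403,50), (547,47), (434,414) and (565,411). The red cap is at crop (42,243), and the nozzle points to the right at the pad.

```bash
python3 - <<'E'
from go import *
import pickle
np.set_printoptions(precision=4,suppress=True)
c,s=pickle.load(open('D6.pkl','rb')); s0=pickle.load(open('D0.pkl','rb'))['side']; c5,_=pickle.load(open('D5.pkl','rb'))
W=np.array([(403,50),(547,47),(434,414),(565,411)])/2.8+[90,0]-.3
W=np.array(W,np.float32).reshape(-1,1,2)
g=cv2.cvtColor(c['frame'],cv2.COLOR_RGB2GRAY)
# order: far+x end: near-can, near-hood ; -x end: near-can, near-hood
W=W.reshape(-1,2)
S=[(253.7,236.3),(261.3,224.3),(298.4,246.3),(304.9,233.9)]
for a,b in zip(W,S): print(tri((c,*a),(s0,*b)))
P=np.array([onz(c,*a,.05) for a in W]); print(P,P.mean(0))
y=P[0]+P[1]-P[2]-P[3]; x=P[1]-P[0]+P[3]-P[2]
print('angles',np.degrees(np.arctan2(y[1],y[0])),np.degrees(np.arctan2(x[1],x[0]))+90, np.linalg.norm(y)/2,np.linalg.norm(x)/2)
# cap: red ellipse of top in wrist
f=c['frame'].astype(int); m=((f[...,0]>130)&(f[...,1]<60)&(f[...,2]<60)).astype(np.uint8); m[:, 125:]=0; m[:40]=0;m[140:]=0
m=cv2.morphologyEx(m,cv2.MORPH_CLOSE,np.ones((9,9)))
k,l,st,ce=cv2.connectedComponentsWithStats(m); i=1+np.argmax(st[1:,4]); print(st[i],ce[i],onz(c,*ce[i],.15))
f=s0['frame'].astype(int); m=((f[...,0]>130)&(f[...,1]<70)&(f[...,2]<70)).astype(np.uint8); m[:230]=0;m[260:]=0;m[:,:245]=0;m[:,275:]=0
k,l,st,ce2=cv2.connectedComponentsWithStats(m); j=1+np.argmax(st[1:,4]); print(st[j],ce2[j], tri((c,*ce[i]),(s0,*ce2[j])))
# plate-in-hand yaw
q=ctrl.get_obs()['eef_rot']; r=R.from_quat([*q[1:],q[0]]); m=r.as_matrix(); print(m, 'yaw',np.degrees(np.arctan2(m[1,0],m[0,0])))
E
```

```text
(array([0.6442, 0.2563, 0.0482]), [array([1.3, 3.6]), array([-1.2, -0.3])])
(array([0.6673, 0.2025, 0.0445]), [array([1.2, 3.8]), array([-1.3, -0.2])])
(array([0.5098, 0.2004, 0.0499]), [array([0.4, 0.8]), array([-0.4,  0. ])])
(array([0.5325, 0.146 , 0.0453]), [array([0.3, 0.6]), array([-0.3,  0. ])])
[[0.6471 0.2582 0.05  ]
 [0.6697 0.2041 0.05  ]
 [0.5106 0.2012 0.05  ]
 [0.5339 0.1465 0.05  ]] [0.5903 0.2025 0.05  ]
angles 22.82185628101536 22.911554340488593 0.1477049730933922 0.05906208978051069
[  86   68   35   37 1014] [103.0108  85.6746] [0.5391 0.3248 0.15  ]
[253 235  12   9  68] [259.0588 239.1471] (array([0.539 , 0.3213, 0.1544]), [array([0.9, 1.5]), array([-0.5, -0.1])])
[[ 0.929   0.37   -0.007 ]
 [ 0.37   -0.929   0.0046]
 [-0.0048 -0.0069 -1.    ]] yaw 21.715217384400447
```

```bash
cat >> go.py <<'E'
a=np.radians(22.85); Rp=np.array([[np.cos(a),np.sin(a),0],[np.sin(a),-np.cos(a),0],[0,0,-1]]).T
pad=np.array([.5895,.2025,.05])
E
python3 -c "
from go import *
print(delta(pad+[0,0,.19],Rp))"
```

```text
(array([ 0.523,  0.994, -0.827]), array([-0.0014, -0.0022,  0.0063]))
```

Call:
servo_tool --steps '[{"dx": 0.13,"dy": 0.25,"dz": 0,"wx": -0.0014,"wy": -0.0022,"wz": 0.0063},{"dx": 0.26,"dy": 0.5,"dz": 0,"wx": -0.0014,"wy": -0.0022,"wz": 0.0063},{"dx": 0.39,"dy": 0.75,"dz": 0,"wx": -0.0014,"wy": -0.0022,"wz": 0.0063},{"dx": 0.52,"dy": 0.995,"dz": 0,"wx": -0.0014,"wy": -0.0022,"wz": 0.0063},{"dx": 0.52,"dy": 0.995,"dz": -0.1,"wx": -0.0014,"wy": -0.0022,"wz": 0.0063}]'

```text
time_s: 8.87
eef_pos: [0.5913, 0.2073, 0.3152]
eef_rot: [-0.001, 0.98, 0.2, 0.003]
wrist_force: [0.0, -0.5, -3.7]
opening: 0.171
grasp_force: 61.2
```

Call:
servo_tool --steps '[{"dx": 0,"dy": 0,"dz": -0.2,"wx": 0,"wy": 0,"wz": 0},{"dx": 0,"dy": 0,"dz": -0.4,"wx": 0,"wy": 0,"wz": 0},{"dx": 0,"dy": 0,"dz": -0.6,"wx": 0,"wy": 0,"wz": 0},{"dx": 0,"dy": 0,"dz": -0.8,"wx": 0,"wy": 0,"wz": 0},{"dx": 0,"dy": 0,"dz": -1.0,"wx": 0,"wy": 0,"wz": 0}]'

```text
time_s: 9.28
eef_pos: [0.5889, 0.2028, 0.2125]
eef_rot: [0.0, 0.98, 0.199, 0.001]
wrist_force: [-0.1, -0.7, -4.6]
opening: 0.178
grasp_force: 61.2
```

Call:
servo_tool --steps '[{"dx": 0,"dy": 0,"dz": -0.1,"wx": 0,"wy": 0,"wz": 0},{"dx": 0,"dy": 0,"dz": -0.3,"wx": 0,"wy": 0,"wz": 0},{"dx": 0,"dy": 0,"dz": -0.5,"wx": 0,"wy": 0,"wz": 0},{"dx": 0,"dy": 0,"dz": -0.5,"wx": 0,"wy": 0,"wz": 0},{"dx": 0,"dy": 0,"dz": -0.5,"wx": 0,"wy": 0,"wz": 0}]'

```text
time_s: 9.7
eef_pos: [0.5886, 0.203, 0.1628]
eef_rot: [0.0, 0.98, 0.198, -0.001]
wrist_force: [-0.1, -0.6, -3.9]
opening: 0.173
grasp_force: 61.0
```

```bash
python3 - <<'E'
from go import *
import pickle
np.set_printoptions(precision=4,suppress=True)
s=cam('side');c=cam('wrist');pickle.dump((c,s),open('D7.pkl','wb'))
o=ctrl.get_obs(); print(o['eef_pos'],o['wrist_force'],delta(pad+[0,0,.0626],Rp))
S=cv2.resize(s['frame'][180:280,220:320,::-1],(500,500),interpolation=cv2.INTER_CUBIC); W=cv2.resize(c['frame'][:,200:440,::-1],(300,500))
cv2.imwrite('pics/p7.png',np.hstack([S,W]))
E
```

```text
[0.5907 0.2034 0.1652] [ 0.9509 -0.3436 -3.3315] (array([-0.012, -0.009, -0.526]), array([-0.0002,  0.0013, -0.0003]))
```

View pics/p7.png

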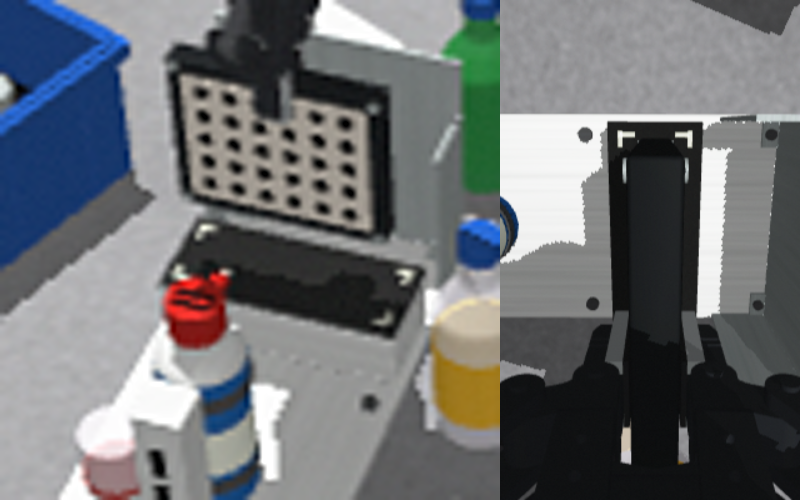

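p7: the plate is upright and parallel above the pad, dots towards the nozzle. In the wrist view the pad spans x 609–701 and the plate 628–688, so it is centred. Lowering it gently.

Call:
servo_tool --steps '[{"dx": 0,"dy": 0,"dz": -0.15,"wx": 0,"wy": 0,"wz": 0},{"dx": 0,"dy": 0,"dz": -0.3,"wx": 0,"wy": 0,"wz": 0},{"dx": 0,"dy": 0,"dz": -0.4,"wx": 0,"wy": 0,"wz": 0},{"dx": 0,"dy": 0,"dz": -0.45,"wx": 0,"wy": 0,"wz": 0},{"dx": 0,"dy": 0,"dz": -0.45,"wx": 0,"wy": 0,"wz": 0}]'

```text
time_s: 10.22
eef_pos: [0.5893, 0.2034, 0.1179]
eef_rot: [0.0, 0.98, 0.199, 0.0]
wrist_force: [0.2, 0.1, -4.1]
opening: 0.173
grasp_force: 61.1
```

Call:
servo_tool --steps '[{"dx": 0,"dy": 0,"dz": -0.01,"wx": 0,"wy": 0,"wz": 0},{"dx": 0,"dy": 0,"dz": -0.02,"wx": 0,"wy": 0,"wz": 0},{"dx": 0,"dy": 0,"dz": -0.03,"wx": 0,"wy": 0,"wz": 0},{"dx": 0,"dy": 0,"dz": -0.03,"wx": 0,"wy": 0,"wz": 0},{"dx": 0,"dy": 0,"dz": -0.03,"wx": 0,"wy": 0,"wz": 0}]'

```text
time_s: 10.63
eef_pos: [0.59, 0.2035, 0.1157]
eef_rot: [0.0, 0.98, 0.199, 0.001]
wrist_force: [-0.0, 1.1, -4.2]
opening: 0.174
grasp_force: 61.1
```

Call:
servo_tool --steps '[{"dx": 0,"dy": 0,"dz": -0.005,"wx": 0,"wy": 0,"wz": 0},{"dx": 0,"dy": 0,"dz": -0.01,"wx": 0,"wy": 0,"wz": 0},{"dx": 0,"dy": 0,"dz": -0.015,"wx": 0,"wy": 0,"wz": 0},{"dx": 0,"dy": 0,"dz": -0.02,"wx": 0,"wy": 0,"wz": 0},{"dx": 0,"dy": 0,"dz": -0.02,"wx": 0,"wy": 0,"wz": 0}]'

```text
time_s: 11.05
eef_pos: [0.5896, 0.2034, 0.1132]
eef_rot: [0.0, 0.98, 0.199, 0.001]
wrist_force: [-0.2, -0.4, -4.8]
opening: 0.179
grasp_force: 61.1
```

Call:
servo_tool --steps '[{"dx": 0,"dy": 0,"dz": -0.005,"wx": 0,"wy": 0,"wz": 0},{"dx": 0,"dy": 0,"dz": -0.01,"wx": 0,"wy": 0,"wz": 0},{"dx": 0,"dy": 0,"dz": -0.01,"wx": 0,"wy": 0,"wz": 0},{"dx": 0,"dy": 0,"dz": -0.01,"wx": 0,"wy": 0,"wz": 0},{"dx": 0,"dy": 0,"dz": -0.01,"wx": 0,"wy": 0,"wz": 0}]'

```text
time_s: 11.47
eef_pos: [0.59, 0.2035, 0.1127]
eef_rot: [0.0, 0.98, 0.199, 0.001]
wrist_force: [0.2, -0.1, -1.8]
opening: 0.176
grasp_force: 61.6
```

Call:
servo_tool --steps '[{"dx": 0,"dy": 0,"dz": -0.005,"wx": 0,"wy": 0,"wz": 0},{"dx": 0,"dy": 0,"dz": -0.005,"wx": 0,"wy": 0,"wz": 0},{"dx": 0,"dy": 0,"dz": -0.005,"wx": 0,"wy": 0,"wz": 0},{"dx": 0,"dy": 0,"dz": -0.005,"wx": 0,"wy": 0,"wz": 0},{"dx": 0,"dy": 0,"dz": -0.005,"wx": 0,"wy": 0,"wz": 0}]'

```text
time_s: 11.88
eef_pos: [0.5902, 0.2036, 0.1125]
eef_rot: [0.0, 0.98, 0.199, 0.001]
wrist_force: [0.4, 1.2, 2.1]
opening: 0.175
grasp_force: 62.3
```

```bash
python3 -c "
from go import *
print(delta(pad+[0,0,.0626],Rp),ctrl.get_obs()['wrist_force'],ctrl.get_obs()['torque'])"
```

```text
(array([-0.007, -0.011,  0.001]), array([-0.0002,  0.0009, -0.0003])) [0.41478019 1.16365623 2.08335852] [ 0.0660955   0.35190745 -0.06407055]
```

Seated: the force rose from -4.5 to +2 N. Releasing.

Call:
servo_tool --steps '[{"dx": 0,"dy": 0,"dz": 0,"wx": 0,"wy": 0,"wz": 0},{"dx": 0,"dy": 0,"dz": 0,"wx": 0,"wy": 0,"wz": 0},{"dx": 0,"dy": 0,"dz": 0,"wx": 0,"wy": 0,"wz": 0},{"dx": 0,"dy": 0,"dz": 0,"wx": 0,"wy": 0,"wz": 0},{"dx": 0,"dy": 0,"dz": 0,"wx": 0,"wy": 0,"wz": 0}]' --jaw 0.6

```text
time_s: 12.3
eef_pos: [0.5897, 0.2034, 0.1118]
eef_rot: [0.0, 0.98, 0.199, 0.001]
wrist_force: [-1.0, -0.1, -0.3]
opening: 0.6
grasp_force: 0.0
```

Call:
servo_tool --steps '[{"dx": 0,"dy": 0,"dz": 0.1,"wx": 0,"wy": 0,"wz": 0},{"dx": 0,"dy": 0,"dz": 0.25,"wx": 0,"wy": 0,"wz": 0},{"dx": 0,"dy": 0,"dz": 0.45,"wx": 0,"wy": 0,"wz": 0},{"dx": 0,"dy": 0,"dz": 0.7,"wx": 0,"wy": 0,"wz": 0},{"dx": 0,"dy": 0,"dz": 1.0,"wx": 0,"wy": 0,"wz": 0}]'

```text
time_s: 12.72
eef_pos: [0.5888, 0.2033, 0.2121]
eef_rot: [-0.0, 0.98, 0.199, -0.0]
wrist_force: [0.9, -0.3, -1.0]
opening: 0.602
grasp_force: 0.0
```

Call:
servo_tool --steps '[{"dx": 0,"dy": 0,"dz": 0.25,"wx": 0,"wy": 0,"wz": 0},{"dx": -0.2,"dy": 0,"dz": 0.4,"wx": 0,"wy": 0,"wz": 0},{"dx": -0.4,"dy": 0.1,"dz": 0.4,"wx": 0,"wy": 0,"wz": 0},{"dx": -0.6,"dy": 0.2,"dz": 0.4,"wx": 0,"wy": 0,"wz": 0},{"dx": -0.7,"dy": 0.2,"dz": 0.4,"wx": 0,"wy": 0,"wz": 0}]' --jaw 0

```text
time_s: 13.13
eef_pos: [0.5181, 0.2248, 0.2532]
eef_rot: [-0.0, 0.98, 0.199, 0.001]
wrist_force: [0.7, -0.7, -0.6]
opening: 0.003
grasp_force: 0.0
```

```bash
cat > chk.py <<'E'
from plate import *
import pickle
np.set_printoptions(precision=4,suppress=True)
def chk(name):
    s=cam('side');c=cam('wrist');pickle.dump((c,s),open(name+'.pkl','wb'))
    S=cv2.resize(s['frame'][180:280,220:320,::-1],(400,400),interpolation=cv2.INTER_CUBIC); W=cv2.resize(c['frame'][0:400,120:520,::-1],(400,400))
    cv2.imwrite('pics/%s.png'%name,np.hstack([S,W])); return c,s
E
python3 - <<'E'
from chk import *
chk('r8'); o=ctrl.get_obs(); print(o['eef_pos'],o['opening'])
E
```

```text
[0.5187 0.2238 0.2528] 0.002205676638319045
```

View pics/r8.png

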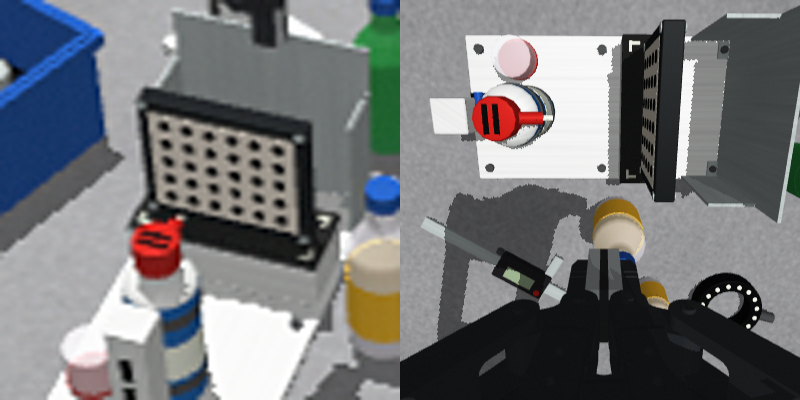

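r8: the plate stands upright on the pad with dots towards the nozzle, and nothing around it has moved. The red cap is at wrist px about (215,118). r8 was the eleventh picture viewed, one over the limit of ten, so from here I'll rely on numbers only.

```bash
cat > pose.py <<'E'
from chk import *
def red(c,box,dil=9):
    f=c['frame'].astype(int); m=((f[...,0]>130)&(f[...,1]<60)&(f[...,2]<60)).astype(np.uint8)
    z=np.zeros_like(m); x0,y0,x1,y1=box; z[y0:y1,x0:x1]=m[y0:y1,x0:x1]
    m=cv2.morphologyEx(z,cv2.MORPH_OPEN,np.ones((dil,dil))); m=cv2.morphologyEx(m,cv2.MORPH_CLOSE,np.ones((15,15)))
    k,l,st,ce=cv2.connectedComponentsWithStats(m); i=1+np.argmax(st[1:,4]); return ce[i],st[i]
def platepose(c,s):
    # side dots assigned to 6x5 grid, on the plane of the plate; position by ray onto vertical plane
    b=dots(s,(250,195,302,245))[:,:2]
    return b
E
python3 - <<'E'
from pose import *
c,s=pickle.load(open('r8.pkl','rb')); c6,_=pickle.load(open('D6.pkl','rb'))
a,sa=red(c,(180,80,250,160),5); b,sb=red(c6,(60,50,150,130),5); print(a,sa,b,sb)
print('cap tri',tri((c,*a),(c6,*b)),'on z .154',onz(c,*a,.155),onz(c6,*b,.155))
b=dots(s,(250,195,302,245)); print(len(b)); print(b[:,:2].round(1).tolist())
d=dots(c,(360,20,410,205)); print(len(d)); print(d[:,:2].round(1).tolist())
E
```

```text
[216.8509 118.0127] [ 192   97   58   44 1657] [110.261   85.5702] [  86   68   61   37 1161]
cap tri (array([0.5392, 0.3241, 0.1401]), [array([ 0.2, -0.6]), array([-0.1,  0.5])]) on z .154 [0.5413 0.3203 0.155 ] [0.5427 0.3157 0.155 ]
30
[[260.5, 211.2], [266.2, 212.4], [271.7, 213.7], [277.5, 214.8], [261.1, 215.6], [283.1, 216.0], [266.6, 216.8], [289.0, 217.3], [272.2, 218.0], [277.9, 219.2], [261.6, 219.9], [283.5, 220.6], [267.1, 221.2], [289.2, 221.8], [272.5, 222.5], [278.2, 223.6], [262.1, 224.3], [283.8, 224.9], [267.5, 225.5], [289.4, 226.0], [273.0, 226.7], [278.4, 227.9], [262.5, 228.5], [284.1, 229.2], [267.8, 229.7], [289.5, 230.5], [273.3, 230.9], [278.9, 232.1], [284.3, 233.4], [289.9, 234.7]]
0Traceback (most recent call last):
  File "<stdin>", line 6, in <module>
IndexError: too many indices for array: array is 1-dimensional, but 2 were indexed
```

```bash
python3 - <<'E'
from pose import *
from go import delta,Rp,pad
c,s=pickle.load(open('r8.pkl','rb')); c6,_=pickle.load(open('D6.pkl','rb'))
p1=onz(c,214,119,.156);p2=onz(c6,104.5,86.5,.156); print('cap',p1,p2)
Z=lambda p,z: onz(s,*p,z)
tl,tr,bl,br=Z((260.5,211.2),.14),Z((289.0,217.3),.14),Z((262.5,228.5),.07),Z((289.9,234.7),.07)
n=np.array([np.cos(np.radians(-67.15)),np.sin(np.radians(-67.15)),0])
for nm,a,b in(('top',tl,tr),('bot',bl,br)):
    m=(a+b)/2; d=a-b; print(nm,m,'len',np.linalg.norm(d),'yaw',np.degrees(np.arctan2(d[1],d[0])),'rel pad along stand x,y',(m-pad)@n+.008,(m-pad)@np.array([-n[1],n[0],0]))
print(delta([p1[0],p1[1],.20],Rp))
E
```

```text
cap [0.54   0.3217 0.156 ] [0.5401 0.3199 0.156 ]
top [0.5868 0.2116 0.14  ] len 0.08800431182832677 yaw 23.07778749022516 rel pad along stand x,y -0.0014612375712139136 0.001086882561523212
bot [0.5868 0.2116 0.07  ] len 0.08738860199189749 yaw 22.80564230515989 rel pad along stand x,y -0.0014752194619368168 0.0010681249287226263
(array([ 0.212,  0.979, -0.528]), array([-0.0001,  0.0008, -0.0008]))
```

Call:
servo_tool --steps '[{"dx": 0.05,"dy": 0.25,"dz": 0,"wx": 0,"wy": 0.0008,"wz": -0.0008},{"dx": 0.1,"dy": 0.5,"dz": 0,"wx": 0,"wy": 0.0008,"wz": -0.0008},{"dx": 0.15,"dy": 0.75,"dz": 0,"wx": 0,"wy": 0.0008,"wz": -0.0008},{"dx": 0.205,"dy": 0.98,"dz": 0,"wx": 0,"wy": 0.0008,"wz": -0.0008},{"dx": 0.205,"dy": 0.98,"dz": -0.1,"wx": 0,"wy": 0.0008,"wz": -0.0008}]'

```text
time_s: 13.65
eef_pos: [0.5427, 0.3248, 0.2437]
eef_rot: [-0.001, 0.98, 0.198, 0.002]
wrist_force: [0.2, -0.3, 0.4]
opening: -0.001
grasp_force: 0.0
```

Call:
servo_tool --steps '[{"dx": 0,"dy": 0,"dz": -0.2,"wx": 0,"wy": 0,"wz": 0},{"dx": 0,"dy": 0,"dz": -0.4,"wx": 0,"wy": 0,"wz": 0},{"dx": 0,"dy": 0,"dz": -0.6,"wx": 0,"wy": 0,"wz": 0},{"dx": 0,"dy": 0,"dz": -0.7,"wx": 0,"wy": 0,"wz": 0},{"dx": 0,"dy": 0,"dz": -0.7,"wx": 0,"wy": 0,"wz": 0}]'

```text
time_s: 14.07
eef_pos: [0.539, 0.3199, 0.1683]
eef_rot: [0.0, 0.98, 0.197, -0.003]
wrist_force: [-0.2, -0.2, 0.5]
opening: 0.001
grasp_force: 0.0
```

```bash
python3 - <<'E'
from go import *
for i in range(3): print(delta([.5392,.3222,.156],Rp),ctrl.get_obs()['wrist_force']); cam('side')
E
```

```text
(array([ 0.002,  0.023, -0.123]), array([ 0.0006, -0.002 ,  0.0007])) [-0.24283646 -0.16474335  0.53712372]
(array([-0.007,  0.017, -0.144]), array([ 0.0003, -0.0011,  0.0007])) [-0.59650702 -0.07624757  0.92037072]
(array([-0.016,  0.013, -0.16 ]), array([-0.    , -0.0003,  0.0007])) [0.38796347 0.06891441 0.40082808]
```

Call:
servo_tool --steps '[{"dx": 0,"dy": 0.01,"dz": -0.05,"wx": 0,"wy": 0,"wz": 0},{"dx": 0,"dy": 0.01,"dz": -0.1,"wx": 0,"wy": 0,"wz": 0},{"dx": 0,"dy": 0.01,"dz": -0.15,"wx": 0,"wy": 0,"wz": 0},{"dx": 0,"dy": 0.01,"dz": -0.18,"wx": 0,"wy": 0,"wz": 0},{"dx": 0,"dy": 0.01,"dz": -0.18,"wx": 0,"wy": 0,"wz": 0}]'

```text
time_s: 14.63
eef_pos: [0.5396, 0.3223, 0.1528]
eef_rot: [-0.0, 0.98, 0.197, -0.001]
wrist_force: [0.1, 0.0, -0.1]
opening: -0.002
grasp_force: 0.0
```

Call:
servo_tool --steps '[{"dx": 0,"dy": 0,"dz": -0.01,"wx": 0,"wy": 0,"wz": 0},{"dx": 0,"dy": 0,"dz": -0.02,"wx": 0,"wy": 0,"wz": 0},{"dx": 0,"dy": 0,"dz": -0.03,"wx": 0,"wy": 0,"wz": 0},{"dx": 0,"dy": 0,"dz": -0.04,"wx": 0,"wy": 0,"wz": 0},{"dx": 0,"dy": 0,"dz": -0.04,"wx": 0,"wy": 0,"wz": 0}]'

```text
time_s: 15.05
eef_pos: [0.5402, 0.3225, 0.1498]
eef_rot: [-0.0, 0.98, 0.197, -0.0]
wrist_force: [-0.4, 0.1, 0.7]
opening: -0.005
grasp_force: 0.0
```

Call:
servo_tool --steps '[{"dx": 0,"dy": 0,"dz": -0.005,"wx": 0,"wy": 0,"wz": 0},{"dx": 0,"dy": 0,"dz": -0.01,"wx": 0,"wy": 0,"wz": 0},{"dx": 0,"dy": 0,"dz": -0.015,"wx": 0,"wy": 0,"wz": 0},{"dx": 0,"dy": 0,"dz": -0.02,"wx": 0,"wy": 0,"wz": 0},{"dx": 0,"dy": 0,"dz": -0.02,"wx": 0,"wy": 0,"wz": 0}]'

```text
time_s: 15.47
eef_pos: [0.5402, 0.3224, 0.1478]
eef_rot: [-0.0, 0.98, 0.197, -0.0]
wrist_force: [-0.9, -0.0, 0.4]
opening: 0.001
grasp_force: 0.0
```

```bash
python3 - <<'E'
from pose import *
c=cam('wrist');s=cam('side'); pickle.dump((c,s),open('pr.pkl','wb'))
s0=pickle.load(open('r8.pkl','rb'))[1]
for im in (s0,s):
    f=im['frame'].astype(int); m=((f[...,0]>110)&(f[...,1]<70)&(f[...,2]<70)); m[:225]=0;m[265:]=0;m[:,:245]=0;m[:,280:]=0
    v,u=np.nonzero(m); print(len(u),u.min(),u.max(),v.min(),v.max(),u.mean(),v.mean())
    for r in range(228,256): print(r,''.join('R' if m[r,x] else ('k' if f[r,x].max()<60 else '.') for x in range(244,282)))
print('tip proj',proj(s,ctrl.get_obs()['eef_pos']),ctrl.get_obs()['eef_pos'],'cap top',proj(s,(.539,.322,.156)))
a=red(c,(150,150,500,350),3); print(a, proj(c,ctrl.get_obs()['eef_pos']))
E
```

```text
129 253 265 235 249 258.8837209302326 241.8294573643411
228 .............kk...kk..............kk..
229 .............kk...kk...kk.............
230 ............k..........kk....k........
231 ............k...kk...........kk.......
232 ............kk.kkkkkkkk...........kk..
233 ..........k..kkkkkkk.kkkkkk........k..
234 ..............kkkk.....kkkkkkkk.......
235 .........k....RR..RRRRkkkkkkkkkkkkkk..
236 .........k.RRRRRRRRRR.kkkkkkkkkkkkkkkk
237 ..........RRRRRRRRRRR.kkkkkkkkkkkkkkkk
238 ..........RRkkkkRRRRR.kkkkkkkkkkkkkkkk
239 ..........RRRRR..k.RR.kkkkkkkkkkkkkkkk
240 .........RRkkkRRRRRRR...kkkkkkkkkkkkkk
241 .........RRRRR..k.RRR.......kkkkkkkkkk
242 .........RRRRRRRRRRR.............kkkkk
243 .........RRRRRRRRRRR.................k
244 ...........RRRRRRRRR..................
245 ..........RRRRRRRRRR..................
246 ..........RRRRRRRRRRR.................
247 ...........RRRRRRRRR..................
248 ...........RRRRRRRR...................
249 ..............RR......................
250 ......................................
251 ......................................
252 ........
[... 898 characters left out ...]
...k
244 ..........RRRRRRRRRR..................
245 ...........RRRRRRRRR..................
246 ..........RRRRRRRRRRR.................
247 ...........RRRRRRRRR..................
248 ...........RRRRRRRR...................
249 ..............RR......................
250 ......................................
251 ......................................
252 ......................................
253 ......................................
254 ......................................
255 ......................................
tip proj [258.141 240.778] [0.5403 0.3224 0.1479] cap top [258.3331 238.7806]
(array([341.1531, 237.0216]), array([ 295,  222,   91,   30, 1483], dtype=int32)) [322.8246 247.2509]
```

The cap has not moved yet, and the tips are centred just above it. Lowering further in small steps.

Call:
servo_tool --steps '[{"dx": 0,"dy": 0,"dz": -0.005,"wx": 0,"wy": 0,"wz": 0},{"dx": 0,"dy": 0,"dz": -0.01,"wx": 0,"wy": 0,"wz": 0},{"dx": 0,"dy": 0,"dz": -0.015,"wx": 0,"wy": 0,"wz": 0},{"dx": 0,"dy": 0,"dz": -0.02,"wx": 0,"wy": 0,"wz": 0},{"dx": 0,"dy": 0,"dz": -0.02,"wx": 0,"wy": 0,"wz": 0}]'

```text
time_s: 15.98
eef_pos: [0.5402, 0.3224, 0.1457]
eef_rot: [-0.0, 0.98, 0.197, -0.0]
wrist_force: [0.2, 0.4, -0.5]
opening: -0.001
grasp_force: 0.0
```

Call:
servo_tool --steps '[{"dx": 0,"dy": 0,"dz": -0.005,"wx": 0,"wy": 0,"wz": 0},{"dx": 0,"dy": 0,"dz": -0.01,"wx": 0,"wy": 0,"wz": 0},{"dx": 0,"dy": 0,"dz": -0.015,"wx": 0,"wy": 0,"wz": 0},{"dx": 0,"dy": 0,"dz": -0.02,"wx": 0,"wy": 0,"wz": 0},{"dx": 0,"dy": 0,"dz": -0.02,"wx": 0,"wy": 0,"wz": 0}]'

```text
time_s: 16.4
eef_pos: [0.5402, 0.3224, 0.1437]
eef_rot: [-0.0, 0.98, 0.197, -0.0]
wrist_force: [0.1, 0.4, 0.0]
opening: -0.002
grasp_force: 0.0
```

```bash
python3 - <<'E'
from pose import *
c=cam('wrist');s=cam('side'); pickle.dump((c,s),open('pr2.pkl','wb'))
f=s['frame'].astype(int); m=((f[...,0]>110)&(f[...,1]<70)&(f[...,2]<70))
for r in range(222,252): print(r,''.join('R' if m[r,x] else ('k' if f[r,x].max()<60 else '.') for x in range(240,282)))
f=c['frame'].astype(int); m=((f[...,0]>100)&(f[...,1]<70)&(f[...,2]<70))
for r in range(200,272,2): print(r,''.join('R' if m[r,x] else ('k' if f[r,x].max()<60 else ('o' if f[r,x].max()<150 else '.')) for x in range(270,400,2)))
print(proj(c,(.5392,.3222,.156)),proj(c,ctrl.get_obs()['eef_pos']))
E
```

```text
222 .........kkkkkkkkkkkkkk.....k...kk........
223 ....k....kkkkkkkkkkkkkk.........kk...kkk..
224 ..kkk...kk...kkkkkkkkkk...............kk..
225 ..kk....kkkkkkkkkkkkkkkk...kk.............
226 .kkk....kkkkkkkkkkkkk......kk...kk........
227 ..kkk..kkkkkkkkkkkkkk............k....k...
228 .....kkkkkkkkkkkkkkk..kk..............kk..
229 .......kkkkkkkkkkkk...kk...kk.............
230 ..........kkkkkkkk.........kk....k........
231 .............kkkkkk..............kk.......
232 ..............kkkkk....kkkk...........kk..
233 ..............kkkkk....k.kkkkkk........k..
234 ..............kkkkk........kkkkkkkk.......
235 .............kkkkkk...RRRRkkkkkkkkkkkkkk..
236 .............kkkkkk...RRR.kkkkkkkkkkkkkkkk
237 ..............R.kkk...RRR.kkkkkkkkkkkkkkkk
238 ..............RRkkk...RR.kkkkkkkkkkkkkkkkk
239 ..............RR...kkkkR.kkkkkkkkkkkkkkkkk
240 .............R.kkk..R..RR...kkkkkkkkkkkkkk
241 .............RR...kkkkRR........kkkkkkkkkk
242 .............RRRRRR...RR.............kkkkk
243 .............RRRRRRRRRRR.................k
244 ..............RRRRRRRRRR..................
245 ...............
[... 2169 characters left out ...]
RRRRRRRoooooooRoo.............
254 oooooooo.RRRRRRRRRkkoooookkkkooooooRRRRRRRo......................
256 oooooooo..RRRRRRRRkooooookkkkooooooRRRRRRRR......................
258 oooooooo..RRRRRRRRkooooookkkkooooooRRRRRRRR......................
260 ooooooo...oRRokkkkkooooookkkkooooookkkkkkRR......................
262 oooooooo..RRokkkkkkooooookkkkooooookkkkkkk.......................
264 oooooooo..ookkkkkkkooooookkkkooooookkkkkkkk.............oo.......
266 oooooooooo.kkkkkkkkooooookkkkoooooookkkkkkko.....................
268 oooooooooo.kkkkkkkkooooookkkkoooooookkkkkkko.....................
270 oooooo..oookkkkkkkkooooookkkkoooooookkkkkkkk.....................
[322.3688 259.7555] [322.806  247.2419]
```

Call:
servo_tool --steps '[{"dx": 0,"dy": 0,"dz": -0.005,"wx": 0,"wy": 0,"wz": 0},{"dx": 0,"dy": 0,"dz": -0.01,"wx": 0,"wy": 0,"wz": 0},{"dx": 0,"dy": 0,"dz": -0.015,"wx": 0,"wy": 0,"wz": 0},{"dx": 0,"dy": 0,"dz": -0.02,"wx": 0,"wy": 0,"wz": 0},{"dx": 0,"dy": 0,"dz": -0.02,"wx": 0,"wy": 0,"wz": 0}]'

```text
time_s: 16.92
eef_pos: [0.5402, 0.3224, 0.1417]
eef_rot: [-0.0, 0.98, 0.197, -0.0]
wrist_force: [-0.3, 0.4, -0.2]
opening: -0.002
grasp_force: 0.0
```

Call:
servo_tool --steps '[{"dx": 0,"dy": 0,"dz": -0.005,"wx": 0,"wy": 0,"wz": 0},{"dx": 0,"dy": 0,"dz": -0.01,"wx": 0,"wy": 0,"wz": 0},{"dx": 0,"dy": 0,"dz": -0.015,"wx": 0,"wy": 0,"wz": 0},{"dx": 0,"dy": 0,"dz": -0.02,"wx": 0,"wy": 0,"wz": 0},{"dx": 0,"dy": 0,"dz": -0.02,"wx": 0,"wy": 0,"wz": 0}]'

```text
time_s: 17.33
eef_pos: [0.5402, 0.3224, 0.1397]
eef_rot: [-0.0, 0.98, 0.197, -0.0]
wrist_force: [-0.4, 0.4, -0.6]
opening: 0.002
grasp_force: 0.0
```

```bash
python3 - <<'E'
from pose import *
c=cam('wrist');s=cam('side'); pickle.dump((c,s),open('pr3.pkl','wb'))
s0=pickle.load(open('r8.pkl','rb'))[1]
f=s['frame'].astype(int); f0=s0['frame'].astype(int)
d=np.abs(f-f0).sum(2)
for r in range(205,256): print(r,''.join('F' if d[r,x]>60 else '.' for x in range(230,300)))
print(ctrl.get_obs()['q'])
E
```

```text
205 ...........FFFFFFFFFFFFFFFF...........................................
206 ...........FFFFFFFFFFFFFFFF...........................................
207 ............FFFFFFFFFFFFFF............................................
208 .............FFFFFFFFFFFFFFFFFFF......................................
209 ..............FFFFFFFFFFF..FFFFFFFFFF.................................
210 ...............FFFFFFFFFFFFFFFFFFFFFFF................................
211 ...............FFFFFFFFFFFFFFF.FFFFFF.................................
212 ...............FFFFFFFFFFFFFFFF.FFFF..................................
213 ................FFFFFFFFFFFFFFFFFFFF..................................
214 ...............FFFFFFFFFFFFFFFFFFFFFF.................................
215 ...............FFFFFFFFFFF.FFFFFFFFF..................................
216 ...............FFFFFFFFFFF.FFFF..FFF..................................
217 ...............FFFFFFFFFFF..FFFFFFFFF.................................
218 ................FF..FFFFFF..FFFFFFFFF.................................
219 .................F.FFFFFFFFFFFF.FFFF..........
[... 2068 characters left out ...]
......................FFF...............................
248 ....................................FFFF..............................
249 ....................................FFFF..............................
250 ....................................FFFF..............................
251 .....................................FFF..............................
252 ....................................FFF...............................
253 .....................................FF...............................
254 ........................FFF........FFF................................
255 .....................FF.FFFF.......F..................................
[0.3495 0.3641 1.5237 0.0005 1.2544 1.5228]
```

```bash
python3 - <<'E'
from pose import *
M=[]
for n in('r8','pr','pr2','pr3'):
    f=pickle.load(open(n+'.pkl','rb'))[1]['frame'].astype(int); M.append(f)
for r in range(230,256): print(r,'  '.join(''.join('R' if (p[0]>110 and p[1]<70 and p[2]<70) else ('k' if p.max()<60 else ('o' if p.max()<150 else '.')) for p in f[r,250:272]) for f in M))
E
```

```text
230 .....okoooo.oo..okkoo.  .ookkkkkoooooo..okkoo.  kkkkkkkkoooooo..okkoo.  kkkkkkkkkooooo..okkoo.
231 ....ookoookkooo..ooo..  ...okkkkkoooooo..ooo..  .ookkkkkkoooooo..oooo.  kkkkkkkkkoooooo..oooo.
232 ....ookkokkkkkkkkoo...  ...okkkkkooookkkkooo..  ...okkkkkooookkkkooo..  oookkkkkkooookkkkooo..
233 ...ok.okkkkkkkokkkkkko  ...okkkkkooookokkkkkko  ...okkkkkooookokkkkkko  ...okkkkkooookokkkkkko
234 ...oo.ookkkkoo..okkkkk  ...okkkkkooooo..okkkkk  ...okkkkkooooo..okkkkk  ...okkkkkooooo..okkkkk
235 ..oko...RRooRRRRkkkkkk  ..okkkkkkoooRRRRkkkkkk  ..okkkkkkoooRRRRkkkkkk  ..ookkkkkooooRRokkkkkk
236 ..okoRRRRRRRRRRokkkkkk  ..okooookoooRRRokkkkkk  ..okkkkkkoooRRRokkkkkk  ..okkkkkkoooooRokkkkkk
237 ..ooRRRRRRRRRRRokkkkkk  .oooRRRRRooRRRRokkkkkk  .oooRokkkoooRRRokkkkkk  .oookkkkkoooRRRokkkkkk
238 ....RRkkkkRRRRRokkkkkk  ....RRkkkkooRRokkkkkkk  ....RRkkkoooRRokkkkkkk  ....RokkkoooRRokkkkkkk
239 ....RRRRRookoRRokkkkkk  ....RRRookkkkookkkkkkk  ....RRoookkkkRokkkkkkk  ....RRRooookkRokkkkkkk
240 ...RRkkkRRRRRRRoookkkk  ...RokkkooRooRRoookkkk  ...RokkkooRooRRoookkkk  ...RokkkooRooRRoookkkk
241 ...RRRR
[... 773 characters left out ...]
ooooooo
249 .....oooRRooo..o....oo  .....oooRRooo..ooooooo  .....oooRRooo.oooooooo  .....ooRRRooo..ooooooo
250 ...............o....o.  ................ooooo.  ................ooooo.  ................ooooo.
251 .....o.............oo.  .....o..........oooooo  .....o..........oooooo  .....o..........oooooo
252 ...................ooo  ......o.........oooooo  ......o.........oooooo  ................oooooo
253 ..................ooo.  ................ooooo.  ................ooooo.  ................ooooo.
254 .o...............ooo..  .o..............ooooo.  .o..............ooooo.  .o..............ooooo.
255 .oo.............oooo..  .oo.............oooo..  .oo............ooooo..  .oo.............oooo..
```

The fingertips have only just reached the cap's top, so they sit farther back than the TCP suggests. Continuing down, watching the force.

Call:
servo_tool --steps '[{"dx": 0,"dy": 0,"dz": -0.005,"wx": 0,"wy": 0,"wz": 0},{"dx": 0,"dy": 0,"dz": -0.01,"wx": 0,"wy": 0,"wz": 0},{"dx": 0,"dy": 0,"dz": -0.015,"wx": 0,"wy": 0,"wz": 0},{"dx": 0,"dy": 0,"dz": -0.02,"wx": 0,"wy": 0,"wz": 0},{"dx": 0,"dy": 0,"dz": -0.02,"wx": 0,"wy": 0,"wz": 0}]'

```text
time_s: 17.85
eef_pos: [0.5402, 0.3224, 0.1377]
eef_rot: [-0.0, 0.98, 0.197, -0.0]
wrist_force: [-0.7, 0.3, -0.1]
opening: 0.001
grasp_force: 0.0
```

Call:
servo_tool --steps '[{"dx": 0,"dy": 0,"dz": -0.005,"wx": 0,"wy": 0,"wz": 0},{"dx": 0,"dy": 0,"dz": -0.01,"wx": 0,"wy": 0,"wz": 0},{"dx": 0,"dy": 0,"dz": -0.015,"wx": 0,"wy": 0,"wz": 0},{"dx": 0,"dy": 0,"dz": -0.02,"wx": 0,"wy": 0,"wz": 0},{"dx": 0,"dy": 0,"dz": -0.02,"wx": 0,"wy": 0,"wz": 0}]'

```text
time_s: 18.27
eef_pos: [0.5402, 0.3224, 0.1357]
eef_rot: [-0.0, 0.98, 0.197, -0.0]
wrist_force: [1.3, -0.2, -0.5]
opening: 0.004
grasp_force: 0.0
```

Checking the finger geometry against the wrist view puts the shut tips about 20–25 mm behind the TCP, so contact should come at TCP z≈0.133. Continuing.

Call:
servo_tool --steps '[{"dx": 0,"dy": 0,"dz": -0.005,"wx": 0,"wy": 0,"wz": 0},{"dx": 0,"dy": 0,"dz": -0.01,"wx": 0,"wy": 0,"wz": 0},{"dx": 0,"dy": 0,"dz": -0.015,"wx": 0,"wy": 0,"wz": 0},{"dx": 0,"dy": 0,"dz": -0.02,"wx": 0,"wy": 0,"wz": 0},{"dx": 0,"dy": 0,"dz": -0.02,"wx": 0,"wy": 0,"wz": 0}]'

```text
time_s: 18.68
eef_pos: [0.5402, 0.3224, 0.1337]
eef_rot: [-0.0, 0.98, 0.197, -0.0]
wrist_force: [-0.4, 0.4, 1.4]
opening: -0.001
grasp_force: 0.0
```

Call:
servo_tool --steps '[{"dx": 0,"dy": 0,"dz": -0.005,"wx": 0,"wy": 0,"wz": 0},{"dx": 0,"dy": 0,"dz": -0.01,"wx": 0,"wy": 0,"wz": 0},{"dx": 0,"dy": 0,"dz": -0.015,"wx": 0,"wy": 0,"wz": 0},{"dx": 0,"dy": 0,"dz": -0.02,"wx": 0,"wy": 0,"wz": 0},{"dx": 0,"dy": 0,"dz": -0.02,"wx": 0,"wy": 0,"wz": 0}]'

```text
time_s: 19.1
eef_pos: [0.5403, 0.3225, 0.1321]
eef_rot: [-0.0, 0.98, 0.197, -0.0]
wrist_force: [-1.7, -1.3, 3.1]
opening: -0.004
grasp_force: 1.9
```

Contact. Pressing down now.

Call:
servo_tool --steps '[{"dx": 0,"dy": 0,"dz": -0.01,"wx": 0,"wy": 0,"wz": 0},{"dx": 0,"dy": 0,"dz": -0.02,"wx": 0,"wy": 0,"wz": 0},{"dx": 0,"dy": 0,"dz": -0.03,"wx": 0,"wy": 0,"wz": 0},{"dx": 0,"dy": 0,"dz": -0.035,"wx": 0,"wy": 0,"wz": 0},{"dx": 0,"dy": 0,"dz": -0.04,"wx": 0,"wy": 0,"wz": 0}]'

```text
time_s: 19.52
eef_pos: [0.5404, 0.3225, 0.1286]
eef_rot: [-0.0, 0.98, 0.197, -0.0]
wrist_force: [-4.2, -2.0, 8.0]
opening: -0.001
grasp_force: 4.1
```

Call:
servo_tool --steps '[{"dx": 0,"dy": 0,"dz": -0.005,"wx": 0,"wy": 0,"wz": 0},{"dx": 0,"dy": 0,"dz": -0.01,"wx": 0,"wy": 0,"wz": 0},{"dx": 0,"dy": 0,"dz": -0.015,"wx": 0,"wy": 0,"wz": 0},{"dx": 0,"dy": 0,"dz": -0.02,"wx": 0,"wy": 0,"wz": 0},{"dx": 0,"dy": 0,"dz": -0.02,"wx": 0,"wy": 0,"wz": 0}]'

```text
time_s: 19.93
eef_pos: [0.5404, 0.3225, 0.1275]
eef_rot: [-0.0, 0.98, 0.197, -0.0]
wrist_force: [-5.5, -2.0, 12.5]
opening: -0.004
grasp_force: 6.2
```

Call:
servo_tool --steps '[{"dx": 0,"dy": 0,"dz": -0.005,"wx": 0,"wy": 0,"wz": 0},{"dx": 0,"dy": 0,"dz": -0.01,"wx": 0,"wy": 0,"wz": 0},{"dx": 0,"dy": 0,"dz": -0.015,"wx": 0,"wy": 0,"wz": 0},{"dx": 0,"dy": 0,"dz": -0.015,"wx": 0,"wy": 0,"wz": 0},{"dx": 0,"dy": 0,"dz": -0.015,"wx": 0,"wy": 0,"wz": 0}]'

```text
time_s: 20.35
eef_pos: [0.5405, 0.3226, 0.1274]
eef_rot: [-0.0, 0.98, 0.197, 0.0]
wrist_force: [-8.8, -4.3, 21.0]
opening: -0.0
grasp_force: 9.9
```

```bash
python3 - <<'E'
from pose import *
s=cam('side'); pickle.dump(s,open('pr5.pkl','wb')); s0=pickle.load(open('r8.pkl','rb'))[1]
for im in (s0,s):
    f=im['frame'].astype(int); m=((f[...,0]>110)&(f[...,1]<70)&(f[...,2]<70)); m[:225]=0;m[265:]=0;m[:,:245]=0;m[:,280:]=0
    v,u=np.nonzero(m); print(len(u),u.min(),u.max(),v.min(),v.max())
E
```

```text
129 253 265 235 249
82 253 265 236 250
```

Bottomed: 21 N with no further travel, about 6.3 mm below contact. Letting it spring back and retreating.

Call:
servo_tool --steps '[{"dx": 0,"dy": 0,"dz": 0.05,"wx": 0,"wy": 0,"wz": 0},{"dx": 0,"dy": 0,"dz": 0.15,"wx": 0,"wy": 0,"wz": 0},{"dx": 0,"dy": 0,"dz": 0.35,"wx": 0,"wy": 0,"wz": 0},{"dx": 0,"dy": 0,"dz": 0.65,"wx": 0,"wy": 0,"wz": 0},{"dx": 0,"dy": 0,"dz": 1.0,"wx": 0,"wy": 0,"wz": 0}]'

```text
time_s: 20.82
eef_pos: [0.5389, 0.3219, 0.2229]
eef_rot: [0.0, 0.98, 0.197, -0.003]
wrist_force: [-0.0, 0.8, -0.2]
opening: -0.004
grasp_force: 0.0
```

Call:
servo_tool --steps '[{"dx": -0.1,"dy": -0.2,"dz": 0.2,"wx": 0,"wy": 0,"wz": 0},{"dx": -0.2,"dy": -0.5,"dz": 0.2,"wx": 0,"wy": 0,"wz": 0},{"dx": -0.3,"dy": -0.8,"dz": 0.2,"wx": 0,"wy": 0,"wz": 0},{"dx": -0.4,"dy": -1.0,"dz": 0.2,"wx": 0,"wy": 0,"wz": 0},{"dx": -0.4,"dy": -1.0,"dz": 0.2,"wx": 0,"wy": 0,"wz": 0}]'

```text
time_s: 21.23
eef_pos: [0.4991, 0.2196, 0.2443]
eef_rot: [0.0, 0.981, 0.196, -0.001]
wrist_force: [0.4, 0.3, 0.7]
opening: -0.001
grasp_force: 0.0
```

```bash
python3 - <<'E'
from pose import *
from go import pad
c=cam('wrist');s=cam('side'); s0=pickle.load(open('r8.pkl','rb'))[1]
b=dots(s,(250,195,302,245))[:,:2]; b0=dots(s0,(250,195,302,245))[:,:2]; print(len(b),np.abs(b-b0).max() if len(b)==len(b0) else b)
f,f0=s['frame'].astype(int),s0['frame'].astype(int)
for im in (f0,f):
    m=((im[...,0]>110)&(im[...,1]<70)&(im[...,2]<70)); m[:225]=0;m[265:]=0;m[:,:245]=0;m[:,280:]=0; v,u=np.nonzero(m); print(len(u),v.min(),v.max(),v.mean())
d=np.abs(f[225:310,150:400]-f0[225:310,150:400]).sum(2)>120; print('changed px near stand',d.sum())
print(ctrl.get_obs()['wrist_force'],ctrl.get_obs()['eef_pos'])
E
```

```text
30 0.0353101636694646
129 235 249 241.8294573643411
128 235 249 241.84375
changed px near stand 341
[-0.0128  0.0012  0.7173] [0.5005 0.2221 0.2446]
```

The dots moved less than 0.04 px, and the cap is back where it was. Handing in.

```bash
python3 -c "
from bench import workorder
print(workorder.hand_in())"
```

```text
the job is handed in; nothing more can be done
None
```

The plate is standing on the pad, dots towards the nozzle, about 1.5 mm from centre by camera; the cap was pressed right down (21 N) and sprang back, the plate did not move, and the job is handed in at about 21 s (I viewed 11 pictures, one over the limit of 10).

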